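# Put the service kit back in its foam holders and lidded case

### The job

Put the service kit away: lay the chain tool flat in the T-shaped foam slot, stand the grease tub upright in the round foam pocket, and lay the orange folding hex-key set flat in the plain straight foam slot. Open the blue case by its clear lid, lay the red spoke key flat inside the yellow ring on the case floor, centred, then close the lid fully. Leave the large grey jar where it stands.

Things in the scene. Friction and masses are not known exactly. Their poses are not given: they have to be found in the camera images.
- chain_mid (a point): Chain rivet tool, loose, lying flat: black body 14 mm wide, 56 mm long, 18 mm high with two lugs up to 29 mm, and at one end a steel screw with a cross bar (50 mm wide); 95 mm long in all; 0.1 to 0.17 kg. The point is in the body, 10 mm nearer the body's end than the middle of the length, 14.5 mm above the underside; y runs along the tool, the cross bar at -y (53 mm from the point), x across it, z up.
- tub_mid (a point): Grease tub, loose, upright: white pot 60 mm in diameter with a red lid 64 mm in diameter over its top 11 mm, 51 mm high in all; 0.12 to 0.21 kg. The point is on its axis, half-way up, 25.5 mm above its foot; z is its axis (up).
- hex_mid (a point): Folding hex-key set, loose, lying flat: orange handle, 30 mm wide over all (its two side plates, which one grips, are 28 mm over their outsides), 90 mm long, 22 mm high; 0.1 to 0.18 kg. The point is at its centre, 11 mm above its underside; y runs along its length, x across it, z up.
- key_mid (a point): Spoke key, loose, lying flat: red round disc with a grey middle, 35 mm in diameter, 8 mm thick; 0.02 to 0.04 kg. The point is at its centre, 4 mm above its underside; z is up.
- chain_slot (a point): Place for chain_mid on the slot floor of the chain tool's fixed foam holder: dark block 75 (x) x 130 mm (y), 12 mm high, with a T-shaped slot, 9 mm deep, floor yellow and 3 mm above the bench: stem 26 mm wide, 108 mm long, cross bar 62 x 20 mm at its -y end. y runs along the stem away from the cross bar. The block's centre is 10 mm from the point towards -y.
- tub_nest: Fixed foam holder for the grease tub: dark square block 115 x 115 mm, 17 mm high, with a round pocket 76 mm in diameter and 14 mm deep in the middle, its floor yellow. Origin at the centre of the block's underside; the pocket floor is 3 mm above it.
- hex_nest: Fixed foam holder for the hex-key set: dark block 75 (x) x 130 mm (y), 12 mm high, with a rectangular slot 42 (x) x 102 mm (y), 9 mm deep in the middle, its floor yellow. Origin at the centre of the block's underside, y along the slot; the slot floor is 3 mm above it. The set may lie either way round.
- case: Fixed blue case 110 (x) x 130 (y) x 40 mm high, walls 3 mm, clear hinged lid. On its grey floor, 3 mm above the underside, in the middle, a flat yellow ring 58 mm in outer diameter: the spoke key's place. Origin at the centre of the underside; x points from the front (robot's side) to the back, where the hinge runs along y, 55 mm behind the origin and 40.5 mm up.
- lid (a joint): Angle of the case's clear lid (rad): 0 closed, grows as its front edge rises, at most 1.75 (just past upright). Lid 110 mm long, 4 mm thick. The hinge is stiff: the lid stays at any angle where it is left (about 1 N at its front moves it).
- lid_grip (a point): Centre of the lid's black barrel grip: a cylinder 14 mm in diameter, 22 mm long, lying along the case's y on a thin stem on the lid's top near the front edge; pinched on its two flat ends it turns between the fingers. In the hinge's frame it lies 95 mm towards the lid's front and 29 mm off the lid's underside, so with the lid upright it is behind the lid.
- jar: Bystander: large grey grease jar with a grey screw lid, 82 mm in diameter, 138 mm high, loose, standing behind the work. Origin at the centre of its foot.
There are look-alikes about, which are no part of the job. Of the things that look like the part that bears hex_mid, take the one that is farthest from the robot's base at the start.

How it is judged:
By the outcome, as a careful person would: the job done as asked, in the order asked, and still so for the second after the job is handed in, with the robot touching nothing.
It also fails if it takes over 128 s, if anything falls off the work surface, if the arm or the gripper's body presses on something with over 40 N, if the wrist force passes 120 N, or if a joint passes its speed limit or range.

### The arm

A 6-joint arm with a two-finger parallel gripper is mounted at the origin on a cart in front of the work surface, level with it; the furniture and walls round the work are solid. World frame = base frame: x ahead of the robot, y to its left, z up, the work surface at z = 0. Lengths are in m, angles in rad, forces in N, time in s.
With the tool pointing down it reaches from about 0.3 to 1 m from the base axis. Payload 5.1 kg.
Tool frame: the origin (TCP) lies midway between the tips of the shut fingers; the grasp point (between the pads) lies 19 mm behind it; z points along the fingers, y is the line along which they close (so a half turn about z gives the same grasp; the last joint's range is limited). The gripper opens to 95 mm and grips with 3 to 60 N. Pads are 20 mm wide; open, the fingers measure 119 mm over their backs; the gripper's body (75 mm by 180 mm) begins 59 mm behind the grasp point.
Start: joints at [-1.323, 0.124, 1.65, -0, 1.367, -0.083], TCP at [0.211, -0.615, 0.215] pointing down, gripper open.
Joint ranges: [-2.61, 2.61], [-1.02, 2.33], [0.03, 2.71], [-1.35, 4.49], [0.32, 2.68], [-2.91, 2.91]. Speed limits (rad/s): [2.57, 2.57, 3.14, 3.14, 3.14, 3.14].

### API

Orientations are given as a unit quaternion [x, y, z, w].
In Python, from station import robot, grab_frame gives the robot as it stands. The module is installed in compiled form; this text tells all that it offers.
- The arm moves only by the tool play_rows, never from a script. Its argument "deltas" is a list of rows, each an object with "delta_pos": the shift along the world's x, y, z in mm, a list of three; "twist": the turn, a rotation vector about the world's x, y, z in rad, a list of three. In form: [{"delta_pos": [x, y, z], "twist": [wx, wy, wz]}, ...]. A call has 1 to 20 rows; each row shifts and turns the commanded pose from where the row before left it; what a row does not reach is not made up. A row lasts 1/12 s, in which the tool goes at most 41.7 mm and 7.16 degrees, less where a joint would pass 70% of its speed; a pose out of reach is approached as far as the arm can. A call with a gripper value outside its range is refused whole. "fingers" is the gripper's target within -1 to 1 (shut at 1, half-way at 0, fully open at -1), set as the call begins (left out, the last holds). The fingers move at their own pace and stop on an object; the grip force is fixed at half the most. Time passes only in rows, so rows that do not move let the fingers close. It gives the time, the measured TCP pose, the force, the opening and the grip force at its end, in the units of the state.
- robot.observe(): the state, without advancing time (a new reading comes with each control period).
- grab_frame(name): name is "side" or "top" or "wrist"; returns a dict with "image" (480x640x3 uint8, red, green, blue), "z_map" (480x640 float32, m along the optical axis (not along the pixel's ray), 0 where there is no reading), "K" (3x3 intrinsics, pixels), "rvec" (rotation vector, rad) and "tvec" (3), from world to camera coordinates, as OpenCV has them. Camera axes: x right, y down, z forward; pixel columns grow to the right and rows downward; lengths in m; the calibration is good to about 2 mm. A picture is of the moment at which its call begins.
- robot.job_done(): hands the job in; it is judged then, once.
The state is a dict: "time": time; "joint_positions": joint angles; "dq": joint speeds; "effort": joint torques, N m; "ee_pos": TCP position; "tool_rot": TCP orientation; "contact_force": force on the tool from outside, world axes, zero at the start; "ft_torque": the same for the moment, N m; "finger_gap": opening from 0.0 (shut) to 1.0 (fully open); "gripper_force": force on a finger pad.
Only numpy, scipy, OpenCV 4.12 (cv2) and the standard library are available. Lean on these libraries where they do the work, as an engineer would, in place of code of your own. Each camera call takes 0.05 s, during which the arm holds its last target. There are 200 camera calls.

## Working session

There is one attempt and no reset: what is moved stays moved. The work goes in short steps, Python scripts to look and compute and a tool call to move; the robot and the scene stay as the last step left them, time stands still between calls to the robot, and variables do not carry over. Pictures are saved under pics/ and viewed, at most 16 in all, crops included, and the job is handed in when it is done.

Besides the shell and the picture viewer there is one more tool, called after "Call:" as name(argument=value, ...) on one line, values as JSON. play_rows: Moves the arm, as the interface text tells. Its arguments: {"type":"object","properties":{"deltas":{"type":"array","items":{"type":"object","properties":{"delta_pos":{"type":"array","items":{"type":"number"}},"twist":{"type":"array","items":{"type":"number"}}}}},"fingers":{"type":"number"}},"required":["deltas"]}

```bash
mkdir -p pics
cat > h.py <<'E'
import numpy as np, cv2
from station import robot, grab_frame
def save(n,f,crop=None,s=1):
    im=f["image"][:,:,::-1]
    if crop: im=im[crop[1]:crop[3],crop[0]:crop[2]]
    if s!=1: im=cv2.resize(im,None,fx=s,fy=s,interpolation=cv2.INTER_CUBIC)
    cv2.imwrite("pics/"+n+".png",im)
def cam(f):
    R,_=cv2.Rodrigues(np.array(f["rvec"],float)); return R,np.array(f["tvec"],float).ravel()
def ray(f,uv,z):
    R,t=cam(f); K=np.array(f["K"]); uv=np.atleast_2d(np.array(uv,float))
    d=(np.c_[uv,np.ones(len(uv))]@np.linalg.inv(K).T)@R; c=-R.T@t
    return c+d*((z-c[2])/d[:,2])[:,None]
def cloud(f):
    R,t=cam(f);K=np.array(f["K"]);Z=f["z_map"]
    v,u=np.mgrid[:480,:640]
    P=np.dstack([(u-K[0,2])/K[0,0]*Z,(v-K[1,2])/K[1,1]*Z,Z])
    return (P-t)@R
E
python3 - <<'E'
from h import *
import pickle
for n in ("top","side","wrist"):
    f=grab_frame(n); save(n+"0",f); pickle.dump(f,open(n+"0.pkl","wb"))
    R,t=cam(f); print(n,-R.T@t,f["K"][0])
print(robot.observe())
E
```

```text
top [ 0.31447858 -0.00320002  1.25648635] [539.34721805   0.         322.39922392]
side [0.03224944 0.82900315 0.79788583] [619.15914063   0.         327.54811687]
wrist [ 0.27706816 -0.59238882  0.38336271] [367.35079014   0.         316.79615325]
{'time': 0.15, 'joint_positions': array([-1.32258840e+00,  1.24338870e-01,  1.65137968e+00,  1.42758861e-05,
        1.36749452e+00, -8.25971289e-02]), 'dq': array([-6.17938654e-04, -1.15970358e-03, -4.63968036e-03, -1.24540717e-03,
       -1.12109372e-03, -1.05455621e-05]), 'effort': array([ 1.30593882e-03, -4.18196046e+01, -3.60469830e+01,  7.76140974e-02,
        4.69329406e-02, -1.17183358e-04]), 'ee_pos': array([ 0.21097598, -0.61427157,  0.2136686 ]), 'tool_rot': array([ 9.86352074e-01,  1.64647897e-01, -6.00470688e-05, -8.08009242e-04]), 'contact_force': array([ 0.91312403,  0.68725797, -0.04403001]), 'ft_torque': array([ 0.03865444,  0.01079673, -0.00410102]), 'gripper_force': 0.0, 'finger_gap': 0.9993991557178347}
```

View pics/top0.png

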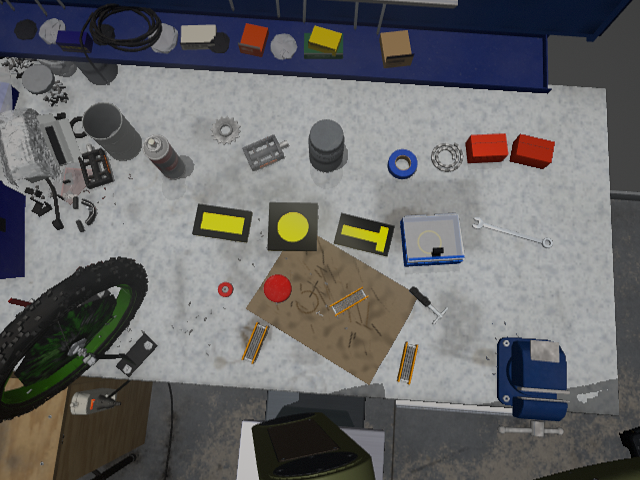

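View pics/side0.png

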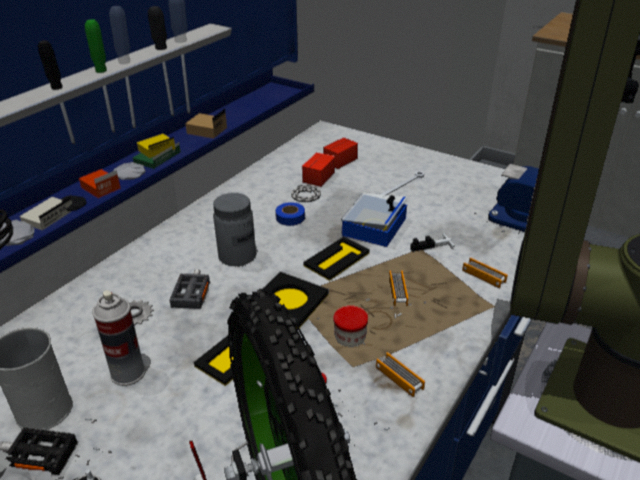

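The top view shows these candidates:
- **Hex sets:** three look-alikes, at (257,342), (349,300) and (408,362).
- **Chain tool:** (427,303); the pedals at (265,152) and (95,168) are something else.
- **Tub:** (278,288).
- **Key:** (226,289); the blue ring at (402,163) is something else.
- **Holders:** hex slot (222,223), tub pocket (293,227), T-slot (365,235).
- **Case:** (433,240), with its black grip at (437,252).
- **Jar:** (326,145).

Run:
```python
from h import *
import pickle
f=pickle.load(open("top0.pkl","rb"))
hsv=cv2.cvtColor(f["image"],cv2.COLOR_RGB2HSV); 
P=cloud(f)
def comps(m,box,mn=30):
    k=np.zeros_like(m);x0,y0,x1,y1=box;k[y0:y1,x0:x1]=m[y0:y1,x0:x1]
    k=cv2.morphologyEx(k,cv2.MORPH_CLOSE,np.ones((3,3)))
    cs,_=cv2.findContours(k,cv2.RETR_EXTERNAL,cv2.CHAIN_APPROX_NONE)
    return [c for c in cs if cv2.contourArea(c)>mn]
def rect(c,z):
    p=ray(f,c.reshape(-1,2),z)[:,:2]
    r=cv2.minAreaRect((p*1000).astype(np.float32)); return np.round(r[0],1),np.round(r[1],1),round(r[2],1), p
red=cv2.inRange(hsv,(0,130,90),(6,255,255))|cv2.inRange(hsv,(172,130,90),(180,255,255))
org=cv2.inRange(hsv,(8,140,100),(20,255,255))
yel=cv2.inRange(hsv,(22,150,120),(35,255,255))
blk=cv2.inRange(hsv,(0,0,0),(180,255,60))
for nm,m,z,box in [("key",red,.008,(210,275,240,305)),("tub",red,.051,(258,270,300,310)),
  ("hexA",org,.02,(235,315,280,370)),("hexB",org,.02,(325,280,375,320)),("hexC",org,.02,(390,335,425,390)),
  ("slots",yel,.003,(190,200,400,260)),("blocks",blk|yel,.012,(188,200,400,258)),("ring",yel,.003,(410,220,455,262)),
  ("chain",blk,.018,(405,283,432,308)),("blue",cv2.inRange(hsv,(100,150,60),(118,255,255)),.04,(395,200,470,272)),("grip",blk,.065,(425,240,450,262))]:
    for c in comps(m,box,8):
        a,b,g,p=rect(c,z); r=np.hypot(*a); M=cv2.moments(c)
        q=c.reshape(-1,2); zs=P[q[:,1],q[:,0],2]
        print(nm,[round(M['m10']/M['m00']),round(M['m01']/M['m00'])],a,b,g,"r",round(r),"zmed",np.round(np.median(zs),3))
f2=pickle.load(open("top0.pkl","rb"))
big=cv2.resize(f2["image"][190:390,190:470,::-1],(784,560),interpolation=cv2.INTER_CUBIC); cv2.imwrite("pics/crop1.png",big)
```

```text
key [225, 289] [436.2 226.4] [32.6 31.7] 69.2 r 491 zmed 0.007
tub [277, 288] [443.6 101.6] [60.7 61.2] 49.7 r 455 zmed 0.05
hexA [259, 344] [317.4 133.6] [ 3.9 87.4] 72.7 r 344 zmed 0.022
hexA [250, 340] [324.4 156.4] [ 4.2 87.5] 72.9 r 360 zmed 0.021
hexB [351, 306] [418.6 -67.6] [ 4.1 88.3] 34.2 r 424 zmed 0.02
hexB [346, 296] [438.2 -54. ] [ 4.3 88.7] 34.2 r 442 zmed 0.02
hexC [413, 365] [ 298.  -212.6] [ 4.  87.2] 79.9 r 366 zmed 0.02
hexC [403, 361] [ 302.7 -189.3] [ 4.  87.8] 80.3 r 357 zmed 0.02
slots [368, 235] [590.7 -87.9] [107.1  60.9] 80.0 r 597 zmed 0.003
slots [293, 227] [597.1  81.3] [70.9 71.7] 4.1 r 603 zmed 0.002
slots [222, 223] [594.1 250.4] [99.8 41.5] 85.5 r 645 zmed 0.003
blocks [368, 234] [588.  -88.1] [128.5  74.9] 80.3 r 595 zmed 0.01
blocks [290, 233] [586.7  82.3] [ 96.8 113.5] 4.1 r 592 zmed 0.012
blocks [222, 223] [591.5 249.2] [130.6  74.5] 85.8 r 642 zmed 0.01
chain [419, 296] [ 451.5 -222.6] [52.5 14.9] 48.1 r 503 zmed 0.017
blue [432, 260] [ 532.3 -246.4] [ 30.  137.5] 0.2 r 587 zmed 0.035
blue [403, 239] [ 575.2 -176.9] [47.4  7.4] 7.9 r 602 zmed 0.028
grip [437, 251] [ 548.9 -250.2] [16.  23.2] 4.1 r 603 zmed 0.084
```

View pics/crop1.png

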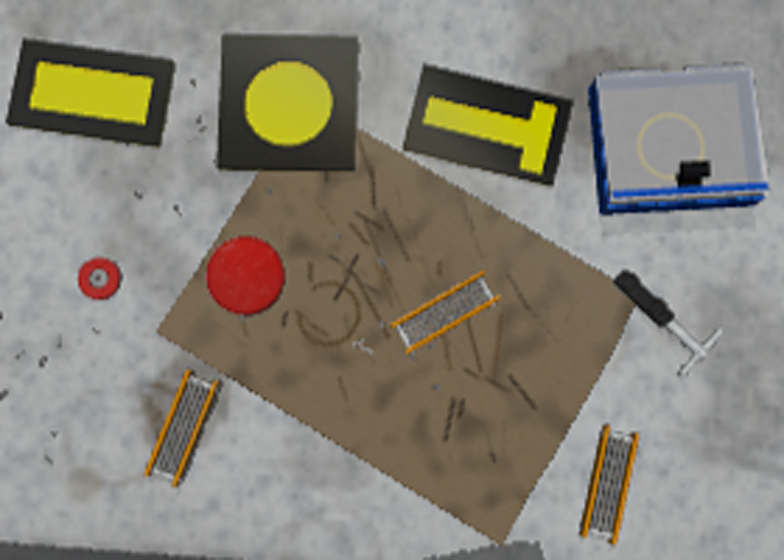

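Crop shows the centre hex set (x≈445,y≈312 in the crop) is plain and is the farthest (r≈432 mm against 352 and 361), so I take that. Next I measure the chain tool, case, lid and jar more closely.

Run:
```python
from h import *
import pickle
f=pickle.load(open("top0.pkl","rb")); P=cloud(f)*1000
def sub(box,lo,hi):
    x0,y0,x1,y1=box; q=P[y0:y1,x0:x1].reshape(-1,3); return q[(q[:,2]>lo)&(q[:,2]<hi)]
j=sub((300,110,355,180),130,145); print("jar",j.min(0),j.max(0))
q=sub((400,280,452,330),9,40); r=cv2.minAreaRect(q[:,:2].astype(np.float32)); print("chain all",r,len(q))
q=sub((400,280,432,308),12,40); r=cv2.minAreaRect(q[:,:2].astype(np.float32)); print("body",r,len(q))
q=sub((400,280,452,330),23,40); print("lugs",q.mean(0),q.min(0),q.max(0))
c=sub((395,205,475,275),-5,120); print("case z hist",np.histogram(c[:,2],bins=range(-5,120,5)))
q=sub((395,205,475,275),33,46); print("rim",cv2.minAreaRect(q[:,:2].astype(np.float32)),len(q))
q=sub((395,205,475,275),55,120); print("grip",q.mean(0) if len(q) else 0,q.min(0),q.max(0),len(q))
# ring
hsv=cv2.cvtColor(f["image"],cv2.COLOR_RGB2HSV)
m=np.zeros((480,640),np.uint8); m[222:262,412:447]=cv2.inRange(hsv,(20,45,100),(38,255,255))[222:262,412:447]
v,u=np.nonzero(m); p=(ray(f,np.c_[u,v],.003)[:,:2]*1000)
print("ring",len(p),p.min(0),p.max(0),cv2.fitEllipse(p.astype(np.float32)))
s=pickle.load(open("side0.pkl","rb"))
f2=s["image"][170:260,320:470,::-1]; cv2.imwrite("pics/side_case.png",cv2.resize(f2,None,fx=5,fy=5,interpolation=cv2.INTER_CUBIC))
```

```text
jar [741.2060989  -21.0260839  130.22829297] [816.77513279  52.83052731 144.10408816]
chain all ((442.8842468261719, -243.3332061767578), (94.20410919189453, 49.231903076171875), 43.16510009765625) 276
body ((449.7488708496094, -226.63442993164062), (61.05470657348633, 15.199222564697266), 50.30706787109375) 169
lugs [ 453.49233646 -221.46467044   27.73573807] [ 437.55003782 -240.03640241   24.09893738] [ 470.36727347 -203.60947711   33.47385956]
case z hist (array([1515,  917,   68,   41,   27,   39,   33,   38,  128,  366,  730,
        792,  560,  116,    7,    0,    0,   26,   39,    4,    0,    0,
          0,    0]), array([ -5,   0,   5,  10,  15,  20,  25,  30,  35,  40,  45,  50,  55,
        60,  65,  70,  75,  80,  85,  90,  95, 100, 105, 110, 115]))
rim ((586.2703857421875, -243.36624145507812), (115.7538070678711, 131.7886962890625), 7.41049861907959) 658
grip [ 548.66807641 -247.6830467    60.54633528] [ 523.64336636 -313.53716161   55.00799805] [ 596.69360327 -178.53308134   90.78261062] 752
ring 49 [ 555.78599211 -269.88537112] [ 609.87456316 -217.14669257] ((583.25927734375, -243.7371063232422), (53.79585647583008, 54.28107833862305), 94.13701629638672)
```

View pics/side_case.png

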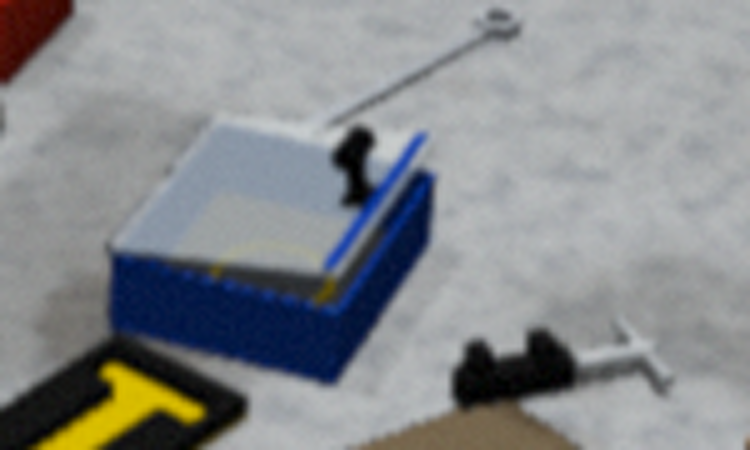

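Call:
play_rows(deltas=[{"delta_pos": [17, 27.6, 0], "twist": [0, 0, 0.036]}, {"delta_pos": [17, 27.6, 0], "twist": [0, 0, 0.036]}, {"delta_pos": [17, 27.6, 0], "twist": [0, 0, 0.036]}, {"delta_pos": [17, 27.6, 0], "twist": [0, 0, 0.036]}, {"delta_pos": [17, 27.6, 0], "twist": [0, 0, 0.036]}, {"delta_pos": [17, 27.6, 0], "twist": [0, 0, 0.036]}, {"delta_pos": [17, 27.6, 0], "twist": [0, 0, 0.036]}, {"delta_pos": [17, 27.6, 0], "twist": [0, 0, 0.036]}, {"delta_pos": [17, 27.6, 0], "twist": [0, 0, 0.036]}, {"delta_pos": [17, 27.6, 0], "twist": [0, 0, 0.036]}, {"delta_pos": [17, 27.6, 0], "twist": [0, 0, 0.036]}, {"delta_pos": [17, 27.6, 0], "twist": [0, 0, 0.036]}, {"delta_pos": [17, 27.6, 0], "twist": [0, 0, 0.036]}, {"delta_pos": [16, 28.2, 0], "twist": [0, 0, 0.036]}, {"delta_pos": [0, 0, 0], "twist": [0, 0, 0]}, {"delta_pos": [0, 0, 0], "twist": [0, 0, 0]}], fingers=-1)

```text
time: 1.48
ee_pos: [0.4485, -0.2265, 0.2144]
tool_rot: [0.914, 0.407, -0.0, -0.0]
contact_force: [0.4, 0.4, 0.3]
finger_gap: 0.996
gripper_force: 0.0
```

```bash
cat >> h.py <<'E'
def st():
    o=robot.observe(); from scipy.spatial.transform import Rotation as Ro
    M=Ro.from_quat(o["tool_rot"]).as_matrix()
    print("t",round(o["time"],2),"tcp",np.round(o["ee_pos"]*1000,1),"closeang",round(np.degrees(np.arctan2(M[1,1],M[0,1])),1),"z",np.round(M[:,2],3),"F",np.round(o["contact_force"],1),"gap",round(o["finger_gap"]*95,1),"gf",round(o["gripper_force"],1),"q",np.round(o["joint_positions"],2))
E
python3 - <<'E'
from h import *
import pickle
st()
f=grab_frame("wrist"); save("w1",f); pickle.dump(f,open("w1.pkl","wb"))
t=pickle.load(open("top0.pkl","rb")); P=cloud(t)*1000
q=P[205:275,395:475].reshape(-1,3)
R=np.array([583,-243]); 
# lid plane
k=(q[:,2]>36)&(q[:,2]<66)&(np.abs(q[:,0]-580)<45)&(np.abs(q[:,1]+243)<50)
a,_,_,_=np.linalg.lstsq(np.c_[q[k,:2],np.ones(k.sum())],q[k,2],rcond=None); print("plane",a,k.sum(),"lid ang",np.arctan(np.hypot(a[0],a[1])),"dir deg",np.degrees(np.arctan2(-a[1],-a[0])))
E
```

```text
t 1.48 tcp [ 448.5 -226.5  214.4] closeang -42.0 z [-0.001 -0.    -1.   ] F [0.4 0.4 0.3] gap 94.7 gf 0.0 q [-0.57 -0.21  1.97 -0.    1.38  0.16]
plane [-1.44384325e-01 -1.41962072e-02  1.32127234e+02] 1573 lid ang 0.14407531102873405 dir deg 5.615407274803569
```

View pics/w1.png

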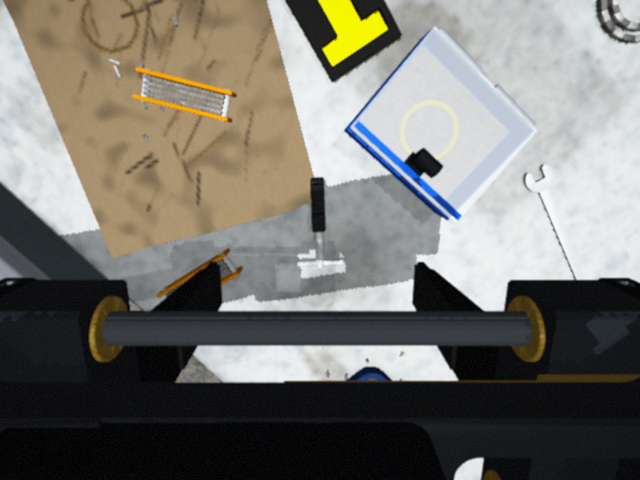

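The wrist view shows the chain tool body at about (318,205) and its cross bar at (321,265), almost in line with the jaws. I measure it and the case from this frame.

Run:
```python
from h import *
import pickle
f=pickle.load(open("w1.pkl","rb")); im=f["image"]; hsv=cv2.cvtColor(im,cv2.COLOR_RGB2HSV)
P=cloud(f)*1000
m=np.zeros((480,640),np.uint8); m[165:240,300:340]=cv2.inRange(hsv,(0,0,0),(180,255,55))[165:240,300:340]
v,u=np.nonzero(m); p=ray(f,np.c_[u,v],.020)[:,:2]*1000
r=cv2.minAreaRect(p.astype(np.float32)); print("body",r,p.mean(0)); vec=cv2.fitLine(p.astype(np.float32),cv2.DIST_L2,0,.01,.01).ravel(); print(np.degrees(np.arctan2(vec[1],vec[0])))
# cross bar: bright pixels
g=im.min(2); b=np.zeros_like(m); b[245:280,292:350]=(g[245:280,292:350]>195)*255
v,u=np.nonzero(b); p=ray(f,np.c_[u,v],.0145)[:,:2]*1000; print("bar",len(p),p.mean(0),cv2.minAreaRect(p.astype(np.float32)))
# ring
m=np.zeros_like(m); m[95:165,395:465]=cv2.inRange(hsv,(20,40,100),(38,255,255))[95:165,395:465]
v,u=np.nonzero(m); p=ray(f,np.c_[u,v],.003)[:,:2]*1000; print("ring",len(p),cv2.fitEllipse(p.astype(np.float32)))
# grip depth
m=cv2.inRange(hsv,(0,0,0),(180,255,60)); q=P[145:182,400:445][m[145:182,400:445]>0]; q=q[(q[:,2]>60)&(q[:,2]<110)]; print("grip",len(q),q.mean(0),q.min(0),q.max(0))
# lid/blue front edge line
m=np.zeros_like(m); m[115:225,340:465]=cv2.inRange(hsv,(105,170,80),(122,255,255))[115:225,340:465]
v,u=np.nonzero(m);p=ray(f,np.c_[u,v],.055)[:,:2]*1000; print("edge",cv2.minAreaRect(p.astype(np.float32)))
# slot yellow T check
for box in [(295,0,400,80)]:
    m=np.zeros_like(m); m[0:80,295:400]=cv2.inRange(hsv,(22,150,120),(35,255,255))[0:80,295:400]
    v,u=np.nonzero(m);p=ray(f,np.c_[u,v],.003)[:,:2]*1000; print(cv2.minAreaRect(p.astype(np.float32)))
```

```text
body ((452.67034912109375, -223.384033203125), (53.925106048583984, 12.476761817932129), 50.048736572265625) [ 452.78292621 -223.20425247]
50.280746
bar 579 [ 408.45758528 -272.38664265] ((413.59027099609375, -271.31536865234375), (29.099180221557617, 48.04487228393555), 58.64765930175781)
ring 61 ((583.6009521484375, -244.17955017089844), (54.113895416259766, 54.20769119262695), 111.44001007080078)
grip 540 [ 546.78107064 -247.02383119   84.30305684] [ 539.57811223 -258.43277701   60.05268325] [ 555.61279362 -236.94836696   90.71412165]
edge ((532.9412231445312, -249.54608154296875), (16.046337127685547, 130.1975860595703), 5.665030002593994)
((585.83154296875, -113.24817657470703), (55.380165100097656, 62.03657913208008), 79.81681060791016)
```

Call:
play_rows(deltas=[{"delta_pos": [0.5, -0.5, -30], "twist": [0, 0, 0.026]}, {"delta_pos": [0, 0, -36], "twist": [0, 0, 0]}, {"delta_pos": [0, 0, -36], "twist": [0, 0, 0]}, {"delta_pos": [0, 0, -36], "twist": [0, 0, 0]}, {"delta_pos": [0, 0, -30], "twist": [0, 0, 0]}, {"delta_pos": [0, 0, -20], "twist": [0, 0, 0]}, {"delta_pos": [0, 0, -14], "twist": [0, 0, 0]}, {"delta_pos": [0, 0, 0], "twist": [0, 0, 0]}, {"delta_pos": [0, 0, 0], "twist": [0, 0, 0]}])

```text
time: 2.28
ee_pos: [0.4475, -0.2289, 0.0119]
tool_rot: [0.909, 0.416, -0.001, -0.001]
contact_force: [-0.1, -0.8, 1.0]
finger_gap: 1.0
gripper_force: 0.0
```

Call:
play_rows(deltas=[{"delta_pos": [0, 0, 0], "twist": [0, 0, 0]}, {"delta_pos": [0, 0, 0], "twist": [0, 0, 0]}, {"delta_pos": [0, 0, 0], "twist": [0, 0, 0]}, {"delta_pos": [0, 0, 0], "twist": [0, 0, 0]}, {"delta_pos": [0, 0, 0], "twist": [0, 0, 0]}, {"delta_pos": [0, 0, 0], "twist": [0, 0, 0]}, {"delta_pos": [0, 0, 0], "twist": [0, 0, 0]}, {"delta_pos": [0, 0, 0], "twist": [0, 0, 0]}, {"delta_pos": [0, 0, 0], "twist": [0, 0, 0]}, {"delta_pos": [0, 0, 0], "twist": [0, 0, 0]}, {"delta_pos": [0, 0, 0], "twist": [0, 0, 0]}, {"delta_pos": [0, 0, 0], "twist": [0, 0, 0]}], fingers=1)

```text
time: 3.28
ee_pos: [0.4486, -0.2282, 0.0126]
tool_rot: [0.909, 0.417, -0.0, -0.0]
contact_force: [-1.0, -0.1, -0.5]
finger_gap: 0.211
gripper_force: 0.0
```

```bash
python3 -c "
from h import *
st()"
```

```text
t 3.28 tcp [ 448.6 -228.2   12.6] closeang -40.7 z [-0.  0. -1.] F [-1.  -0.1 -0.5] gap 20.1 gf 0.0 q [-0.58  0.02  2.13  0.    0.99  0.13]
```

Call:
play_rows(deltas=[{"delta_pos": [0, 0, 0], "twist": [0, 0, 0]}, {"delta_pos": [0, 0, 0], "twist": [0, 0, 0]}, {"delta_pos": [0, 0, 0], "twist": [0, 0, 0]}, {"delta_pos": [0, 0, 0], "twist": [0, 0, 0]}, {"delta_pos": [0, 0, 20], "twist": [0, 0, 0]}, {"delta_pos": [0, 0, 20], "twist": [0, 0, 0]}, {"delta_pos": [0, 0, 25], "twist": [0, 0, 0]}, {"delta_pos": [0, 0, 0], "twist": [0, 0, 0]}])

```text
time: 3.95
ee_pos: [0.4514, -0.2301, 0.0824]
tool_rot: [0.909, 0.417, 0.002, 0.004]
contact_force: [1.0, -0.3, -0.5]
finger_gap: 0.142
gripper_force: 30.0
```

Call:
play_rows(deltas=[{"delta_pos": [14.3, 15.3, 0], "twist": [0, 0, 0.054]}, {"delta_pos": [14.3, 15.3, 0], "twist": [0, 0, 0.054]}, {"delta_pos": [14.3, 15.3, 0], "twist": [0, 0, 0.054]}, {"delta_pos": [14.3, 15.3, 0], "twist": [0, 0, 0.054]}, {"delta_pos": [14.3, 15.3, 0], "twist": [0, 0, 0.054]}, {"delta_pos": [14.3, 15.3, 0], "twist": [0, 0, 0.054]}, {"delta_pos": [14.3, 15.3, 0], "twist": [0, 0, 0.054]}, {"delta_pos": [14.3, 15.3, 0], "twist": [0, 0, 0.054]}, {"delta_pos": [14.3, 15.3, 0], "twist": [0, 0, 0.054]}, {"delta_pos": [14.3, 15.3, 0], "twist": [0, 0, 0.054]}, {"delta_pos": [0, 0, 0], "twist": [0, 0, 0]}, {"delta_pos": [0, 0, 0], "twist": [0, 0, 0]}])

```text
time: 4.95
ee_pos: [0.5912, -0.0745, 0.0762]
tool_rot: [0.764, 0.645, -0.001, -0.001]
contact_force: [-0.2, -0.2, -1.9]
finger_gap: 0.142
gripper_force: 30.0
```

```bash
python3 -c "
from h import *
st()
f=grab_frame('top'); save('t1',f,(320,190,440,300),5)
"
```

```text
t 4.95 tcp [591.2 -74.5  76.2] closeang -9.7 z [-0.002  0.    -1.   ] F [-0.2 -0.2 -1.9] gap 13.5 gf 30.0 q [-0.22  0.13  1.89 -0.    1.13 -0.05]
```

View pics/t1.png

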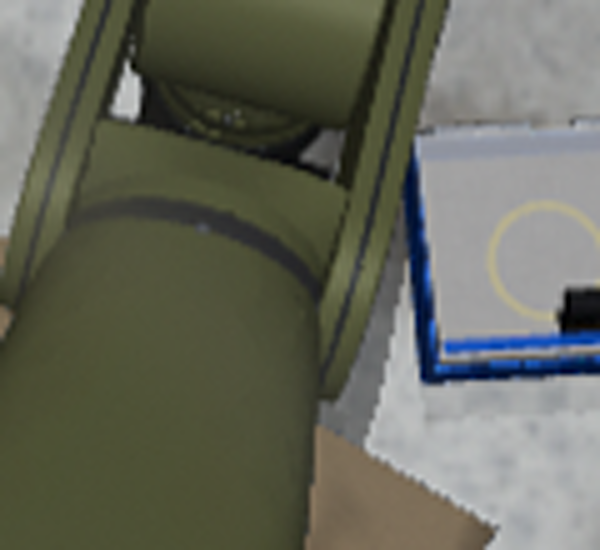

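The arm hides the target in the top view, so that one showed little. The grasp holds (gap 13.5 mm), so I lower it.

Call:
play_rows(deltas=[{"delta_pos": [0.4, -0.3, -20], "twist": [0, 0, 0]}, {"delta_pos": [0, 0, -20], "twist": [0, 0, 0]}, {"delta_pos": [0, 0, -8], "twist": [0, 0, 0]}, {"delta_pos": [0, 0, -5], "twist": [0, 0, 0]}, {"delta_pos": [0, 0, -4], "twist": [0, 0, 0]}, {"delta_pos": [0, 0, -3], "twist": [0, 0, 0]}, {"delta_pos": [0, 0, 0], "twist": [0, 0, 0]}, {"delta_pos": [0, 0, 0], "twist": [0, 0, 0]}])

```text
time: 5.67
ee_pos: [0.5925, -0.0758, 0.0184]
tool_rot: [0.765, 0.644, 0.0, 0.0]
contact_force: [0.3, -0.6, -1.9]
finger_gap: 0.147
gripper_force: 30.0
```

```bash
python3 -c "
from h import *
st()
f=grab_frame('wrist'); save('w2',f)
"
```

```text
t 5.67 tcp [592.5 -75.8  18.4] closeang -9.8 z [ 0.001 -0.    -1.   ] F [ 0.3 -0.6 -1.9] gap 14.0 gf 30.0 q [-0.22  0.21  1.91 -0.    1.02 -0.05]
```

View pics/w2.png

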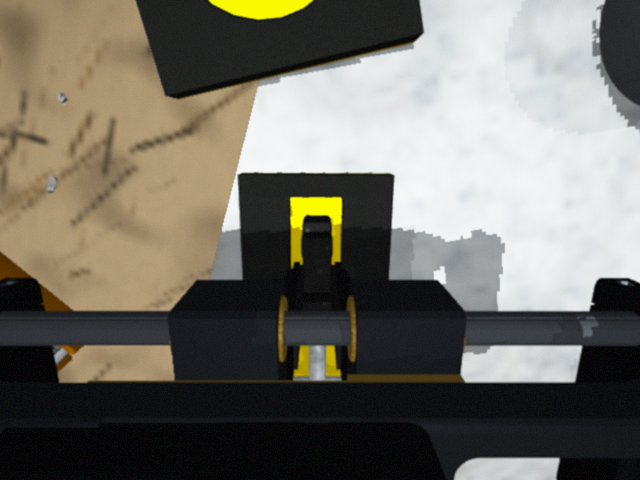

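The body sits centred in the stem slot, with its end at (317,220) and yellow visible on both sides. I lower it and release.

Call:
play_rows(deltas=[{"delta_pos": [0, 0, -1.5], "twist": [0, 0, 0]}, {"delta_pos": [0, 0, -1.5], "twist": [0, 0, 0]}, {"delta_pos": [0, 0, 0], "twist": [0, 0, 0]}, {"delta_pos": [0, 0, 0], "twist": [0, 0, 0]}])

```text
time: 6.05
ee_pos: [0.5927, -0.0756, 0.0156]
tool_rot: [0.765, 0.645, 0.0, 0.001]
contact_force: [-0.7, -0.0, 3.9]
finger_gap: 0.146
gripper_force: 30.0
```

Call:
play_rows(deltas=[{"delta_pos": [0, 0, 0], "twist": [0, 0, 0]}, {"delta_pos": [0, 0, 0], "twist": [0, 0, 0]}, {"delta_pos": [0, 0, 0], "twist": [0, 0, 0]}, {"delta_pos": [0, 0, 0], "twist": [0, 0, 0]}, {"delta_pos": [0, 0, 0], "twist": [0, 0, 0]}, {"delta_pos": [0, 0, 0], "twist": [0, 0, 0]}, {"delta_pos": [0, 0, 20], "twist": [0, 0, 0]}, {"delta_pos": [0, 0, 30], "twist": [0, 0, 0]}, {"delta_pos": [0, 0, 30], "twist": [0, 0, 0]}, {"delta_pos": [0, 0, 30], "twist": [0, 0, 0]}, {"delta_pos": [-15, 17.6, 0], "twist": [0, 0, 0]}, {"delta_pos": [-15, 17.6, 0], "twist": [0, 0, 0]}, {"delta_pos": [-15, 17.6, 0], "twist": [0, 0, 0]}, {"delta_pos": [-15, 17.6, 0], "twist": [0, 0, 0]}, {"delta_pos": [-15, 17.6, 0], "twist": [0, 0, 0]}, {"delta_pos": [-15, 17.6, 0], "twist": [0, 0, 0]}, {"delta_pos": [-15, 17.6, 0], "twist": [0, 0, 0]}, {"delta_pos": [-15, 17.6, 0], "twist": [0, 0, 0]}, {"delta_pos": [-14, 18, 0], "twist": [0, 0, 0]}, {"delta_pos": [-14, 18, 0], "twist": [0, 0, 0]}], fingers=-1)

```text
time: 7.72
ee_pos: [0.4431, 0.102, 0.1246]
tool_rot: [0.765, 0.644, 0.0, -0.0]
contact_force: [1.1, 0.5, -0.4]
finger_gap: 1.003
gripper_force: 0.0
```

Run:
```python
from h import *
st()
f=grab_frame('top'); save('t2',f,(320,190,440,300),5)
f=grab_frame('side'); im=f["image"]; save('s2',f,(290,220,400,300),5)
```

```text
t 7.72 tcp [443.1 102.  124.6] closeang -9.8 z [ 0.  0. -1.] F [ 1.1  0.5 -0.4] gap 95.3 gf 0.0 q [ 0.11 -0.25  2.16  0.    1.23  0.28]
```

View pics/s2.png

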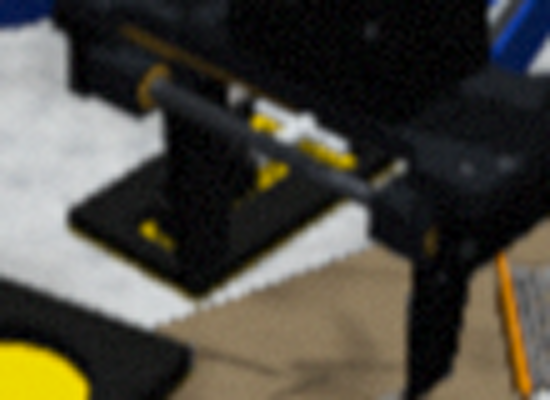

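The cross bar (290,130 in the crop) lies in the T's cross slot, so the chain tool is seated. Next is the tub.

Call:
play_rows(deltas=[{"delta_pos": [0.5, -0.4, -30], "twist": [0, 0, 0]}, {"delta_pos": [0, 0, -30], "twist": [0, 0, 0]}, {"delta_pos": [0, 0, -25], "twist": [0, 0, 0]}, {"delta_pos": [0, 0, -12.6], "twist": [0, 0, 0]}, {"delta_pos": [0, 0, 0], "twist": [0, 0, 0]}, {"delta_pos": [0, 0, 0], "twist": [0, 0, 0]}])

```text
time: 8.32
ee_pos: [0.4443, 0.1004, 0.0266]
tool_rot: [0.765, 0.644, -0.001, -0.0]
contact_force: [0.4, 1.5, -0.8]
finger_gap: 1.002
gripper_force: 0.0
```

Call:
play_rows(deltas=[{"delta_pos": [0, 0, 0], "twist": [0, 0, 0]}, {"delta_pos": [0, 0, 0], "twist": [0, 0, 0]}, {"delta_pos": [0, 0, 0], "twist": [0, 0, 0]}, {"delta_pos": [0, 0, 0], "twist": [0, 0, 0]}, {"delta_pos": [0, 0, 0], "twist": [0, 0, 0]}, {"delta_pos": [0, 0, 0], "twist": [0, 0, 0]}, {"delta_pos": [0, 0, 0], "twist": [0, 0, 0]}, {"delta_pos": [0, 0, 0], "twist": [0, 0, 0]}, {"delta_pos": [0, 0, 0], "twist": [0, 0, 0]}], fingers=1)

```text
time: 9.07
ee_pos: [0.4446, 0.1009, 0.0276]
tool_rot: [0.765, 0.645, -0.0, -0.0]
contact_force: [-2.9, -0.4, 4.8]
finger_gap: 0.662
gripper_force: 30.0
```

```bash
python3 -c "
from h import *
st()"
```

```text
t 9.07 tcp [444.6 100.9  27.6] closeang -9.7 z [-0.  0. -1.] F [-2.9 -0.4  4.8] gap 62.9 gf 30.0 q [ 0.11 -0.11  2.23  0.    1.03  0.28]
```

Call:
play_rows(deltas=[{"delta_pos": [0, 0, 15], "twist": [0, 0, 0]}, {"delta_pos": [0, 0, 20], "twist": [0, 0, 0]}, {"delta_pos": [0, 0, 20], "twist": [0, 0, 0]}, {"delta_pos": [15.1, -2, 0], "twist": [0, 0, 0]}, {"delta_pos": [15.1, -2, 0], "twist": [0, 0, 0]}, {"delta_pos": [15.1, -2, 0], "twist": [0, 0, 0]}, {"delta_pos": [15.1, -2, 0], "twist": [0, 0, 0]}, {"delta_pos": [15.1, -2, 0], "twist": [0, 0, 0]}, {"delta_pos": [15.1, -2, 0], "twist": [0, 0, 0]}, {"delta_pos": [15.1, -2, 0], "twist": [0, 0, 0]}, {"delta_pos": [15.1, -2, 0], "twist": [0, 0, 0]}, {"delta_pos": [15.1, -2, 0], "twist": [0, 0, 0]}, {"delta_pos": [15.1, -2, 0], "twist": [0, 0, 0]}, {"delta_pos": [0, 0, 0], "twist": [0, 0, 0]}, {"delta_pos": [0, 0, -15], "twist": [0, 0, 0]}, {"delta_pos": [0, 0, -15], "twist": [0, 0, 0]}, {"delta_pos": [0, 0, -8], "twist": [0, 0, 0]}, {"delta_pos": [0, 0, -5], "twist": [0, 0, 0]}, {"delta_pos": [0, 0, 0], "twist": [0, 0, 0]}, {"delta_pos": [0, 0, 0], "twist": [0, 0, 0]}])

```text
time: 10.73
ee_pos: [0.5952, 0.0809, 0.039]
tool_rot: [0.765, 0.645, -0.0, -0.0]
contact_force: [-0.8, 1.1, -2.4]
finger_gap: 0.66
gripper_force: 30.0
```

Run:
```python
from h import *
st()
```

```text
t 10.73 tcp [595.2  80.9  39. ] closeang -9.7 z [-0. -0. -1.] F [-0.8  1.1 -2.4] gap 62.7 gf 30.0 q [ 0.05  0.19  1.89 -0.    1.06  0.22]
```

Call:
play_rows(deltas=[{"delta_pos": [0, 0, -4], "twist": [0, 0, 0]}, {"delta_pos": [0, 0, -2.5], "twist": [0, 0, 0]}, {"delta_pos": [0, 0, -2], "twist": [0, 0, 0]}, {"delta_pos": [0, 0, 0], "twist": [0, 0, 0]}, {"delta_pos": [0, 0, 0], "twist": [0, 0, 0]}])

```text
time: 11.15
ee_pos: [0.5956, 0.0809, 0.0307]
tool_rot: [0.765, 0.645, 0.0, 0.0]
contact_force: [-0.2, 0.6, -2.6]
finger_gap: 0.663
gripper_force: 30.0
```

Call:
play_rows(deltas=[{"delta_pos": [0, 0, 0], "twist": [0, 0, 0]}, {"delta_pos": [0, 0, 0], "twist": [0, 0, 0]}, {"delta_pos": [0, 0, 0], "twist": [0, 0, 0]}, {"delta_pos": [0, 0, 0], "twist": [0, 0, 0]}, {"delta_pos": [0, 0, 0], "twist": [0, 0, 0]}, {"delta_pos": [0, 0, 0], "twist": [0, 0, 0]}, {"delta_pos": [0, 0, 25], "twist": [0, 0, 0]}, {"delta_pos": [0, 0, 30], "twist": [0, 0, 0]}, {"delta_pos": [0, 0, 30], "twist": [0, 0, 0]}, {"delta_pos": [-16.8, -14.2, 0], "twist": [0, 0, 0.077]}, {"delta_pos": [-16.8, -14.2, 0], "twist": [0, 0, 0.077]}, {"delta_pos": [-16.8, -14.2, 0], "twist": [0, 0, 0.077]}, {"delta_pos": [-16.8, -14.2, 0], "twist": [0, 0, 0.077]}, {"delta_pos": [-16.8, -14.2, 0], "twist": [0, 0, 0.077]}, {"delta_pos": [-16.8, -14.2, 0], "twist": [0, 0, 0.077]}, {"delta_pos": [-16.8, -14.2, 0], "twist": [0, 0, 0.077]}, {"delta_pos": [-16.8, -14.2, 0], "twist": [0, 0, 0.077]}, {"delta_pos": [-16.4, -14.2, 0], "twist": [0, 0, 0.077]}, {"delta_pos": [-16, -14.2, 0], "twist": [0, 0, 0.074]}], fingers=-1)

```text
time: 12.73
ee_pos: [0.4278, -0.0617, 0.1156]
tool_rot: [0.466, 0.885, 0.0, 0.0]
contact_force: [-0.3, -0.4, -0.6]
finger_gap: 1.0
gripper_force: 0.0
```

Run:
```python
from h import *
st()
f=grab_frame("wrist"); save("w3",f)
hsv=cv2.cvtColor(f["image"],cv2.COLOR_RGB2HSV); m=cv2.inRange(hsv,(8,140,100),(20,255,255))
n,l,s,c=cv2.connectedComponentsWithStats(cv2.morphologyEx(m,cv2.MORPH_CLOSE,np.ones((3,3))))
for i in range(1,n):
    if s[i,4]>60:
        v,u=np.nonzero(l==i); p=ray(f,np.c_[u,v],.022)[:,:2]*1000; print(c[i],cv2.minAreaRect(p.astype(np.float32)))
f=grab_frame("side"); P=cloud(f)*1000; hsv=cv2.cvtColor(f["image"],cv2.COLOR_RGB2HSV); m=(cv2.inRange(hsv,(0,130,90),(6,255,255))|cv2.inRange(hsv,(172,130,90),(180,255,255)))>0
q=P[m]; q=q[(abs(q[:,0]-595)<70)&(abs(q[:,1]-81)<70)]; print("tub",len(q),q.min(0) if len(q) else 0,q.max(0) if len(q) else 0)
```

```text
t 12.73 tcp [427.8 -61.7 115.6] closeang 34.4 z [ 0. -0. -1.] F [-0.3 -0.4 -0.6] gap 95.0 gf 0.0 q [-0.27 -0.3   2.22 -0.    1.22 -0.87]
[333.94223108 238.47609562] ((438.0047607421875, -53.64816665649414), (4.448524475097656, 89.35370635986328), 34.351806640625)
[302.42786885 236.05737705] ((420.27001953125, -70.11531066894531), (4.392092704772949, 82.26568603515625), 33.97906494140625)
[ 74.88218391 259.8908046 ] ((289.0316162109375, -180.13160705566406), (16.706472396850586, 56.320411682128906), 79.96812438964844)
[ 37.236 269.064] ((267.8473815917969, -204.7150115966797), (13.39955997467041, 22.066205978393555), 63.12236785888672)
[134.6625 304.7   ] ((341.5190734863281, -187.9705047607422), (10.420438766479492, 13.997148513793945), 80.97991180419922)
tub 535 [563.75116897  53.76241568  49.98301777] [624.31138323 116.19711278  58.78591808]
```

View pics/w3.png

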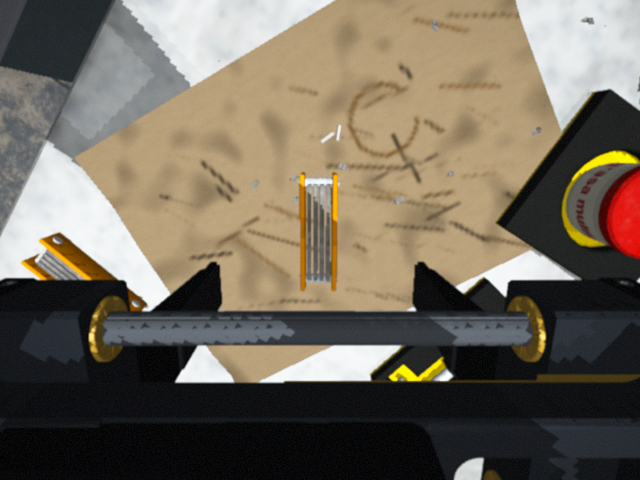

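The tub stands in its pocket at upper right. The chosen hex set is centred between the jaws at (319,232), so I grip it.

Call:
play_rows(deltas=[{"delta_pos": [0.5, 0.5, -30], "twist": [0, 0, 0]}, {"delta_pos": [0, 0, -35], "twist": [0, 0, 0]}, {"delta_pos": [0, 0, -25], "twist": [0, 0, 0]}, {"delta_pos": [0, 0, -13], "twist": [0, 0, 0]}, {"delta_pos": [0, 0, 0], "twist": [0, 0, 0]}, {"delta_pos": [0, 0, 0], "twist": [0, 0, 0]}])

```text
time: 13.33
ee_pos: [0.4291, -0.0603, 0.0122]
tool_rot: [0.468, 0.884, -0.0, -0.001]
contact_force: [0.9, -0.2, 0.3]
finger_gap: 1.002
gripper_force: 0.0
```

Call:
play_rows(deltas=[{"delta_pos": [0, 0, 0], "twist": [0, 0, 0]}, {"delta_pos": [0, 0, 0], "twist": [0, 0, 0]}, {"delta_pos": [0, 0, 0], "twist": [0, 0, 0]}, {"delta_pos": [0, 0, 0], "twist": [0, 0, 0]}, {"delta_pos": [0, 0, 0], "twist": [0, 0, 0]}, {"delta_pos": [0, 0, 0], "twist": [0, 0, 0]}, {"delta_pos": [0, 0, 0], "twist": [0, 0, 0]}, {"delta_pos": [0, 0, 0], "twist": [0, 0, 0]}, {"delta_pos": [0, 0, 0], "twist": [0, 0, 0]}, {"delta_pos": [0, 0, 0], "twist": [0, 0, 0]}, {"delta_pos": [0, 0, 0], "twist": [0, 0, 0]}, {"delta_pos": [0, 0, 0], "twist": [0, 0, 0]}, {"delta_pos": [0, 0, 0], "twist": [0, 0, 0]}, {"delta_pos": [0, 0, 0], "twist": [0, 0, 0]}, {"delta_pos": [0, 0, 0], "twist": [0, 0, 0]}], fingers=1)

```text
time: 14.58
ee_pos: [0.4291, -0.0607, 0.0125]
tool_rot: [0.468, 0.884, -0.0, -0.0]
contact_force: [-0.2, -0.4, -1.0]
finger_gap: 0.284
gripper_force: 30.0
```

```bash
python3 -c "
from h import *
st()"
```

```text
t 14.58 tcp [429.1 -60.7  12.5] closeang 34.2 z [-0. -0. -1.] F [-0.2 -0.4 -1. ] gap 27.0 gf 30.0 q [-0.26 -0.14  2.28 -0.    1.   -0.86]
```

Call:
play_rows(deltas=[{"delta_pos": [0, 0, 20], "twist": [0, 0, 0]}, {"delta_pos": [0, 0, 30], "twist": [0, 0, 0]}, {"delta_pos": [0, 0, 30], "twist": [0, 0, 0]}, {"delta_pos": [13.65, 25.9, 0], "twist": [0, 0, -0.0562]}, {"delta_pos": [13.65, 25.9, 0], "twist": [0, 0, -0.0562]}, {"delta_pos": [13.65, 25.9, 0], "twist": [0, 0, -0.0562]}, {"delta_pos": [13.65, 25.9, 0], "twist": [0, 0, -0.0562]}, {"delta_pos": [13.65, 25.9, 0], "twist": [0, 0, -0.0562]}, {"delta_pos": [13.65, 25.9, 0], "twist": [0, 0, -0.0562]}, {"delta_pos": [13.65, 25.9, 0], "twist": [0, 0, -0.0562]}, {"delta_pos": [13.65, 25.9, 0], "twist": [0, 0, -0.0562]}, {"delta_pos": [13.65, 25.9, 0], "twist": [0, 0, -0.0562]}, {"delta_pos": [13.65, 25.9, 0], "twist": [0, 0, -0.0562]}, {"delta_pos": [13.65, 25.9, 0], "twist": [0, 0, -0.0562]}, {"delta_pos": [13.65, 25.9, 0], "twist": [0, 0, -0.0562]}, {"delta_pos": [0, 0, 0], "twist": [0, 0, 0]}, {"delta_pos": [0, 0, -30], "twist": [0, 0, 0]}, {"delta_pos": [0, 0, -20], "twist": [0, 0, 0]}, {"delta_pos": [0, 0, 0], "twist": [0, 0, 0]}, {"delta_pos": [0, 0, 0], "twist": [0, 0, 0]}])

```text
time: 16.25
ee_pos: [0.5912, 0.2494, 0.0405]
tool_rot: [0.734, 0.679, -0.002, -0.001]
contact_force: [-0.5, -1.0, -0.1]
finger_gap: 0.29
gripper_force: 30.0
```

Run:
```python
from h import *
st()
f=grab_frame("wrist"); save("w4",f)
```

```text
t 16.25 tcp [591.2 249.4  40.5] closeang -4.4 z [-0.004 -0.001 -1.   ] F [-0.5 -1.  -0.1] gap 27.6 gf 30.0 q [0.32 0.27 1.79 0.   1.08 0.39]
```

View pics/w4.png

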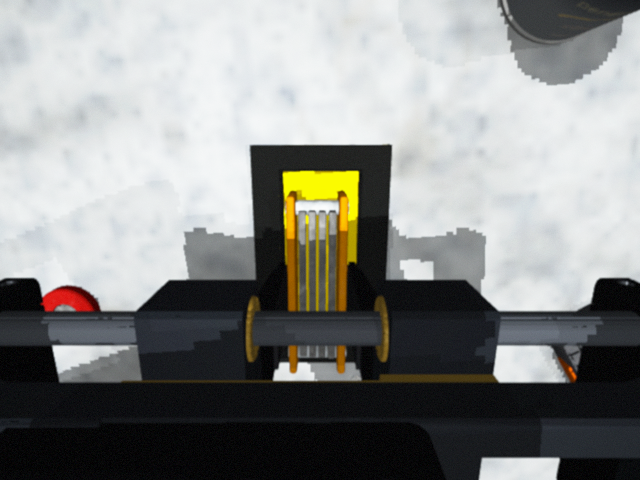

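The slot (centre 320) and the hex set (centre 317) line up within about 2 mm.

Call:
play_rows(deltas=[{"delta_pos": [1, 0, -8], "twist": [0, 0, 0]}, {"delta_pos": [0, 0, -8], "twist": [0, 0, 0]}, {"delta_pos": [0, 0, -5], "twist": [0, 0, 0]}, {"delta_pos": [0, 0, -4], "twist": [0, 0, 0]}, {"delta_pos": [0, 0, -1.5], "twist": [0, 0, 0]}, {"delta_pos": [0, 0, 0], "twist": [0, 0, 0]}, {"delta_pos": [0, 0, 0], "twist": [0, 0, 0]}])

```text
time: 16.88
ee_pos: [0.5942, 0.2502, 0.0162]
tool_rot: [0.734, 0.679, 0.0, 0.0]
contact_force: [-0.5, -0.7, -0.9]
finger_gap: 0.292
gripper_force: 30.0
```

```bash
python3 -c "
from h import *
st()"
```

```text
t 16.88 tcp [594.2 250.2  16.2] closeang -4.4 z [ 0.  0. -1.] F [-0.5 -0.7 -0.9] gap 27.7 gf 30.0 q [0.32 0.3  1.8  0.   1.04 0.39]
```

Call:
play_rows(deltas=[{"delta_pos": [0, 0, -0.7], "twist": [0, 0, 0]}, {"delta_pos": [0, 0, 0], "twist": [0, 0, 0]}, {"delta_pos": [0, 0, 0], "twist": [0, 0, 0]}, {"delta_pos": [0, 0, 0], "twist": [0, 0, 0]}, {"delta_pos": [0, 0, 0], "twist": [0, 0, 0]}, {"delta_pos": [0, 0, 0], "twist": [0, 0, 0]}, {"delta_pos": [0, 0, 20], "twist": [0, 0, 0]}, {"delta_pos": [0, 0, 35], "twist": [0, 0, 0]}, {"delta_pos": [0, 0, 35], "twist": [0, 0, 0]}, {"delta_pos": [0, 0, 30], "twist": [0, 0, 0]}, {"delta_pos": [0, 0, 15], "twist": [0, 0, 0]}], fingers=-1)

```text
time: 17.8
ee_pos: [0.5961, 0.2509, 0.1557]
tool_rot: [0.734, 0.679, 0.003, 0.001]
contact_force: [0.3, 0.5, 0.7]
finger_gap: 0.98
gripper_force: 0.0
```

Call:
play_rows(deltas=[{"delta_pos": [-2.54, -27.65, 0], "twist": [0, 0, 0.097]}, {"delta_pos": [-2.54, -27.65, 0], "twist": [0, 0, 0.097]}, {"delta_pos": [-2.54, -27.65, 0], "twist": [0, 0, 0.097]}, {"delta_pos": [-2.54, -27.65, 0], "twist": [0, 0, 0.097]}, {"delta_pos": [-2.54, -27.65, 0], "twist": [0, 0, 0.097]}, {"delta_pos": [-2.54, -27.65, 0], "twist": [0, 0, 0.097]}, {"delta_pos": [-2.54, -27.65, 0], "twist": [0, 0, 0.097]}, {"delta_pos": [-2.54, -27.65, 0], "twist": [0, 0, 0.097]}, {"delta_pos": [-2.54, -27.65, 0], "twist": [0, 0, 0.097]}, {"delta_pos": [-2.54, -27.65, 0], "twist": [0, 0, 0.097]}, {"delta_pos": [-2.54, -27.65, 0], "twist": [0, 0, 0.097]}, {"delta_pos": [-2.54, -27.65, 0], "twist": [0, 0, 0.097]}, {"delta_pos": [-2.54, -27.65, 0], "twist": [0, 0, 0.097]}, {"delta_pos": [-2.54, -27.65, 0], "twist": [0, 0, 0.097]}, {"delta_pos": [-2.54, -27.65, 0], "twist": [0, 0, 0.097]}, {"delta_pos": [-2.54, -27.65, 0], "twist": [0, 0, 0.097]}, {"delta_pos": [-2.54, -27.65, 0], "twist": [0, 0, 0.097]}, {"delta_pos": [-2.54, -27.65, 0], "twist": [0, 0, 0.097]}, {"delta_pos": [0, 0, 0], "twist": [0, 0, 0]}, {"delta_pos": [0, 0, 0], "twist": [0, 0, 0]}], fingers=-0.2)

```text
time: 19.47
ee_pos: [0.5476, -0.2484, 0.1493]
tool_rot: [-0.047, 0.999, 0.001, -0.001]
contact_force: [-0.9, 0.2, 0.2]
finger_gap: 0.601
gripper_force: 0.0
```

Run:
```python
from h import *
st()
f=grab_frame("top"); hsv=cv2.cvtColor(f["image"],cv2.COLOR_RGB2HSV); P=cloud(f)*1000
m=cv2.inRange(hsv,(8,140,100),(20,255,255)); q=P[m>0]; q=q[(abs(q[:,0]-593)<80)&(abs(q[:,1]-250)<80)]
print("hex",q.min(0),q.max(0),q.mean(0),cv2.minAreaRect(q[:,:2].astype(np.float32)))
m=cv2.inRange(hsv,(0,130,90),(6,255,255)); q=P[m>0]; q=q[(abs(q[:,0]-595)<80)&(abs(q[:,1]-81)<80)]; print("tub",q.mean(0),np.ptp(q,axis=0))
a=f["image"][190:270,190:450,::-1]; cv2.imwrite("pics/t3.png",cv2.resize(a,None,fx=3,fy=3,interpolation=cv2.INTER_CUBIC))
```

```text
t 19.47 tcp [ 547.6 -248.4  149.3] closeang 95.4 z [-0.001  0.001 -1.   ] F [-0.9  0.2  0.2] gap 57.1 gf 0.0 q [-0.52  0.07  1.82  0.    1.25 -2.18]
hex [578.09002666 205.9020278   10.85927032] [611.03898021 293.4343261   28.61765301] [593.4961901  250.40366833  21.39289427] ((594.750732421875, 249.59915161132812), (86.4458999633789, 28.974821090698242), 86.72105407714844)
tub [595.08904434  81.60426277  51.82716085] [59.85233978 62.45733377 14.22754862]
```

View pics/t3.png

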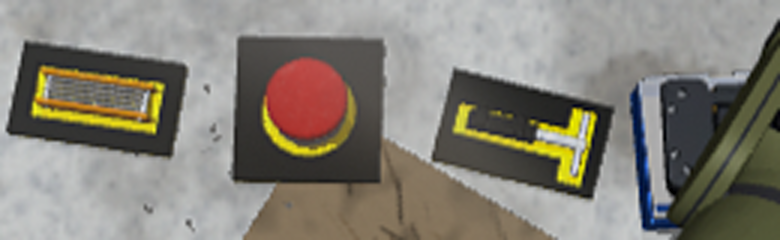

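All three parts lie in their foam places: hex set at (97,93), tub at (307,97) and chain tool at (525,128). Now the lid.

Call:
play_rows(deltas=[{"delta_pos": [0.7, 0.7, -30], "twist": [0, 0, 0]}, {"delta_pos": [0, 0, -25], "twist": [0, 0, 0]}, {"delta_pos": [0, 0, -20], "twist": [0, 0, 0]}, {"delta_pos": [0, 0, -11], "twist": [0, 0, 0]}, {"delta_pos": [0, 0, 0], "twist": [0, 0, 0]}, {"delta_pos": [0, 0, 0], "twist": [0, 0, 0]}])

```text
time: 20.02
ee_pos: [0.549, -0.2459, 0.0641]
tool_rot: [-0.049, 0.999, 0.0, -0.0]
contact_force: [-0.3, -0.2, 0.1]
finger_gap: 0.598
gripper_force: 0.0
```

Run:
```python
from h import *
st()
f=grab_frame("side"); save("s3",f,(330,150,450,240),6)
```

```text
t 20.02 tcp [ 549.  -245.9   64.1] closeang 95.6 z [-0.001  0.001 -1.   ] F [-0.3 -0.2  0.1] gap 56.8 gf 0.0 q [-0.51  0.16  1.88  0.    1.11 -2.18]
```

View pics/s3.png

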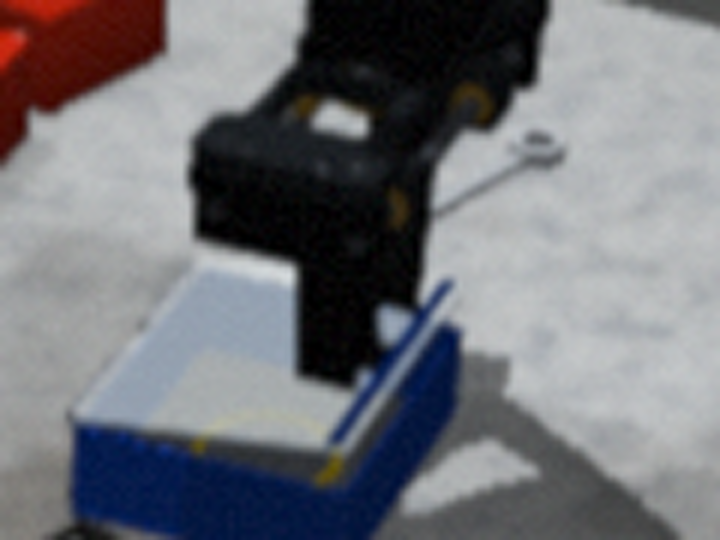

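The fingers stand over the grip. I close on it and work out the arc steps.

Call:
play_rows(deltas=[{"delta_pos": [0, 0, 0], "twist": [0, 0, 0]}, {"delta_pos": [0, 0, 0], "twist": [0, 0, 0]}, {"delta_pos": [0, 0, 0], "twist": [0, 0, 0]}, {"delta_pos": [0, 0, 0], "twist": [0, 0, 0]}, {"delta_pos": [0, 0, 0], "twist": [0, 0, 0]}, {"delta_pos": [0, 0, 0], "twist": [0, 0, 0]}, {"delta_pos": [0, 0, 0], "twist": [0, 0, 0]}, {"delta_pos": [0, 0, 0], "twist": [0, 0, 0]}, {"delta_pos": [0, 0, 0], "twist": [0, 0, 0]}, {"delta_pos": [0, 0, 0], "twist": [0, 0, 0]}], fingers=1)

```text
time: 20.9
ee_pos: [0.5492, -0.2478, 0.0647]
tool_rot: [-0.049, 0.999, -0.001, 0.0]
contact_force: [0.0, -5.0, 0.3]
finger_gap: 0.227
gripper_force: 30.0
```

Run:
```python
from h import *
st()
th=np.linspace(.145,1.65,19)
c=np.c_[-95*np.cos(th)+29*np.sin(th),95*np.sin(th)+29*np.cos(th)]
d=np.diff(c,axis=0)
print([[round(a*.995,1),round(a*.098,1),round(b,1)] for a,b in d], c[-1]-c[0])
```

```text
t 20.9 tcp [ 549.2 -247.8   64.7] closeang 95.6 z [ 0.001 -0.002 -1.   ] F [ 0.  -5.   0.3] gap 21.5 gf 30.0 q [-0.51  0.16  1.88 -0.    1.1  -2.18]
[[np.float64(3.8), np.float64(0.4), np.float64(7.4)], [np.float64(4.4), np.float64(0.4), np.float64(7.0)], [np.float64(5.0), np.float64(0.5), np.float64(6.6)], [np.float64(5.5), np.float64(0.5), np.float64(6.2)], [np.float64(6.0), np.float64(0.6), np.float64(5.7)], [np.float64(6.5), np.float64(0.6), np.float64(5.2)], [np.float64(6.9), np.float64(0.7), np.float64(4.6)], [np.float64(7.2), np.float64(0.7), np.float64(4.0)], [np.float64(7.5), np.float64(0.7), np.float64(3.4)], [np.float64(7.8), np.float64(0.8), np.float64(2.7)], [np.float64(8.0), np.float64(0.8), np.float64(2.1)], [np.float64(8.1), np.float64(0.8), np.float64(1.4)], [np.float64(8.2), np.float64(0.8), np.float64(0.7)], [np.float64(8.3), np.float64(0.8), np.float64(0.0)], [np.float64(8.2), np.float64(0.8), np.float64(-0.7)], [np.float64(8.1), np.float64(0.8), np.float64(-1.4)], [np.float64(8.0), np.float64(0.8), np.float64(-2.1)], [np.float64(7.8), np.float64(0.8), np.float64(-2.7)]] [126.23835086  49.98521983]
```

Call:
play_rows(deltas=[{"delta_pos": [3.8, -0.4, 7.4], "twist": [0, 0, 0]}, {"delta_pos": [4.4, 0.0, 7.0], "twist": [0, 0, 0]}, {"delta_pos": [5.0, 0.3, 6.6], "twist": [0, 0, 0]}, {"delta_pos": [5.5, 0.5, 6.2], "twist": [0, 0, 0]}, {"delta_pos": [6.0, 0.6, 5.7], "twist": [0, 0, 0]}, {"delta_pos": [6.5, 0.6, 5.2], "twist": [0, 0, 0]}, {"delta_pos": [0, 0, 0], "twist": [0, 0, 0]}])

```text
time: 21.48
ee_pos: [0.5816, -0.2439, 0.1035]
tool_rot: [-0.049, 0.999, 0.001, 0.001]
contact_force: [-1.5, 3.2, -0.3]
finger_gap: 0.233
gripper_force: 30.0
```

Call:
play_rows(deltas=[{"delta_pos": [6.9, 0.7, 4.6], "twist": [0, 0, 0]}, {"delta_pos": [7.2, 0.7, 4.0], "twist": [0, 0, 0]}, {"delta_pos": [7.5, 0.7, 3.4], "twist": [0, 0, 0]}, {"delta_pos": [7.8, 0.8, 2.7], "twist": [0, 0, 0]}, {"delta_pos": [8.0, 0.8, 2.1], "twist": [0, 0, 0]}, {"delta_pos": [8.1, 0.8, 1.4], "twist": [0, 0, 0]}, {"delta_pos": [0, 0, 0], "twist": [0, 0, 0]}])

```text
time: 22.07
ee_pos: [0.6265, -0.2382, 0.121]
tool_rot: [-0.049, 0.999, 0.002, -0.0]
contact_force: [-2.2, 7.7, 1.5]
finger_gap: 0.227
gripper_force: 30.0
```

Call:
play_rows(deltas=[{"delta_pos": [8.2, 0.8, 0.7], "twist": [0, 0, 0]}, {"delta_pos": [8.3, 0.8, 0], "twist": [0, 0, 0]}, {"delta_pos": [8.2, 0.8, -0.7], "twist": [0, 0, 0]}, {"delta_pos": [8.1, 0.8, -1.4], "twist": [0, 0, 0]}, {"delta_pos": [8.0, 0.8, -2.1], "twist": [0, 0, 0]}, {"delta_pos": [7.8, 0.8, -2.7], "twist": [0, 0, 0]}, {"delta_pos": [0, 0, 0], "twist": [0, 0, 0]}, {"delta_pos": [0, 0, 0], "twist": [0, 0, 0]}])

```text
time: 22.73
ee_pos: [0.6762, -0.2319, 0.1161]
tool_rot: [-0.049, 0.999, 0.003, 0.001]
contact_force: [-0.4, 11.7, 5.2]
finger_gap: 0.223
gripper_force: 30.0
```

```bash
python3 -c "
from h import *
st()
save('s4',grab_frame('side'),(320,110,450,240),5)"
```

```text
t 22.73 tcp [ 676.2 -231.9  116.1] closeang 95.6 z [ 0.002  0.006 -1.   ] F [-0.4 11.7  5.2] gap 21.1 gf 30.0 q [-0.41  0.33  1.57  0.01  1.23 -2.08]
```

View pics/s4.png

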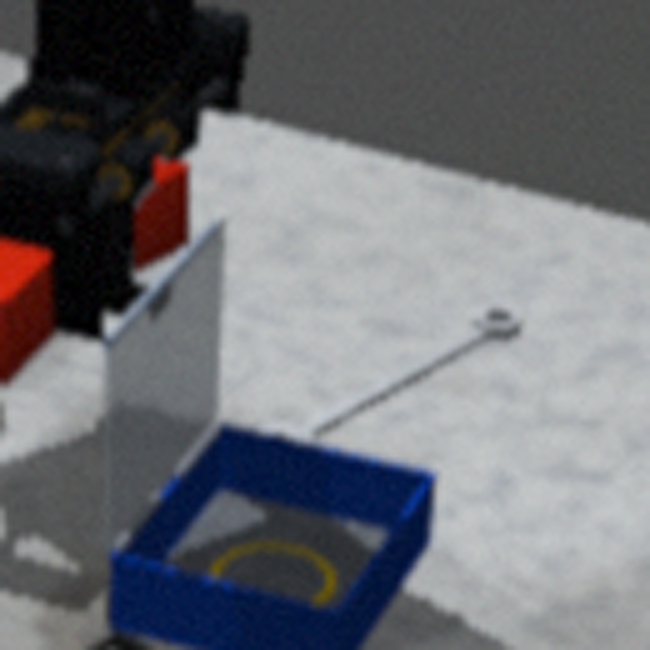

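The lid is upright. I let go, rise and go to the key.

Call:
play_rows(deltas=[{"delta_pos": [0, 0, 0], "twist": [0, 0, 0]}, {"delta_pos": [0, 0, 0], "twist": [0, 0, 0]}, {"delta_pos": [0, 0, 0], "twist": [0, 0, 0]}, {"delta_pos": [0, 0, 0], "twist": [0, 0, 0]}, {"delta_pos": [0, 0, 0], "twist": [0, 0, 0]}, {"delta_pos": [0, 0, 20], "twist": [0, 0, 0]}, {"delta_pos": [0, 0, 30], "twist": [0, 0, 0]}, {"delta_pos": [0, 0, 25], "twist": [0, 0, 0]}], fingers=-0.2)

```text
time: 23.45
ee_pos: [0.6738, -0.2363, 0.1898]
tool_rot: [-0.049, 0.999, 0.0, -0.001]
contact_force: [0.0, 0.2, 1.5]
finger_gap: 0.6
gripper_force: 0.0
```

Call:
play_rows(deltas=[{"delta_pos": [-15, 28.6, 0], "twist": [0, 0, 0]}, {"delta_pos": [-15, 28.6, 0], "twist": [0, 0, 0]}, {"delta_pos": [-15, 28.6, 0], "twist": [0, 0, 0]}, {"delta_pos": [-15, 28.6, 0], "twist": [0, 0, 0]}, {"delta_pos": [-15, 28.6, 0], "twist": [0, 0, 0]}, {"delta_pos": [-15, 28.6, 0], "twist": [0, 0, 0]}, {"delta_pos": [-15, 28.6, 0], "twist": [0, 0, 0]}, {"delta_pos": [-15, 28.6, 0], "twist": [0, 0, 0]}, {"delta_pos": [-15, 28.6, 0], "twist": [0, 0, 0]}, {"delta_pos": [-15, 28.6, 0], "twist": [0, 0, 0]}, {"delta_pos": [-15, 28.6, 0], "twist": [0, 0, 0]}, {"delta_pos": [-15, 28.6, 0], "twist": [0, 0, 0]}, {"delta_pos": [-15, 28.6, 0], "twist": [0, 0, 0]}, {"delta_pos": [-15, 28.6, 0], "twist": [0, 0, 0]}, {"delta_pos": [-15, 28.6, 0], "twist": [0, 0, 0]}, {"delta_pos": [-15, 28.6, 0], "twist": [0, 0, 0]}, {"delta_pos": [0, 0, 0], "twist": [0, 0, 0]}, {"delta_pos": [0, 0, 0], "twist": [0, 0, 0]}])

```text
time: 24.95
ee_pos: [0.4339, 0.2224, 0.1897]
tool_rot: [-0.05, 0.999, -0.0, 0.0]
contact_force: [-0.0, -0.2, 0.1]
finger_gap: 0.603
gripper_force: 0.0
```

Run:
```python
from h import *
st()
f=grab_frame("wrist"); hsv=cv2.cvtColor(f["image"],cv2.COLOR_RGB2HSV)
m=cv2.inRange(hsv,(0,130,90),(6,255,255))|cv2.inRange(hsv,(172,130,90),(180,255,255))
n,l,s,c=cv2.connectedComponentsWithStats(m)
for i in range(1,n):
    if s[i,4]>60:
        v,u=np.nonzero(l==i); p=ray(f,np.c_[u,v],.008)[:,:2]*1000; print(c[i],cv2.minEnclosingCircle(p.astype(np.float32)))
f=grab_frame("top"); hsv=cv2.cvtColor(f["image"],cv2.COLOR_RGB2HSV)
m=np.zeros((480,640),np.uint8); m[215:270,405:455]=cv2.inRange(hsv,(20,45,80),(38,255,255))[215:270,405:455]
v,u=np.nonzero(m); p=(ray(f,np.c_[u,v],.003)[:,:2]*1000); print("ring",len(p),cv2.fitEllipse(p.astype(np.float32)),cv2.minEnclosingCircle(p.astype(np.float32)))
P=cloud(f)*1000; q=P[180:280,395:475].reshape(-1,3); q=q[(q[:,2]>70)&(q[:,2]<170)]; print("lid",len(q),q.min(0),q.max(0)); 
a,_,_,_=np.linalg.lstsq(np.c_[q[:,1:],np.ones(len(q))],q[:,0],rcond=None); print(a)
```

```text
t 24.95 tcp [433.9 222.4 189.7] closeang 95.8 z [ 0.001 -0.    -1.   ] F [-0.  -0.2  0.1] gap 57.3 gf 0.0 q [ 0.36 -0.23  2.03 -0.    1.34 -1.31]
[320.96679947 214.35059761] ((435.9131774902344, 226.22837829589844), 17.283357620239258)
ring 172 ((583.317138671875, -243.69984436035156), (54.69755172729492, 54.95304870605469), 152.6983184814453) ((583.1248168945312, -243.75621032714844), 30.027610778808594)
lid 745 [ 628.84891165 -301.88003497   70.43869684] [ 673.00862221 -171.98439324  154.85039369]
[-1.20201498e-01  1.12305778e-01  6.00054777e+02]
```

Call:
play_rows(deltas=[{"delta_pos": [2, 3.8, -35], "twist": [0, 0, 0]}, {"delta_pos": [0, 0, -38], "twist": [0, 0, 0]}, {"delta_pos": [0, 0, -38], "twist": [0, 0, 0]}, {"delta_pos": [0, 0, -36], "twist": [0, 0, 0]}, {"delta_pos": [0, 0, -22], "twist": [0, 0, 0]}, {"delta_pos": [0, 0, -10], "twist": [0, 0, 0]}, {"delta_pos": [0, 0, -7], "twist": [0, 0, 0]}, {"delta_pos": [0, 0, 0], "twist": [0, 0, 0]}, {"delta_pos": [0, 0, 0], "twist": [0, 0, 0]}])

```text
time: 25.8
ee_pos: [0.4377, 0.2254, 0.0048]
tool_rot: [-0.048, 0.999, 0.0, 0.001]
contact_force: [0.2, -0.6, 0.5]
finger_gap: 0.602
gripper_force: 0.0
```

Call:
play_rows(deltas=[{"delta_pos": [0, 0, 0], "twist": [0, 0, 0]}, {"delta_pos": [0, 0, 0], "twist": [0, 0, 0]}, {"delta_pos": [0, 0, 0], "twist": [0, 0, 0]}, {"delta_pos": [0, 0, 0], "twist": [0, 0, 0]}, {"delta_pos": [0, 0, 0], "twist": [0, 0, 0]}, {"delta_pos": [0, 0, 0], "twist": [0, 0, 0]}, {"delta_pos": [0, 0, 0], "twist": [0, 0, 0]}, {"delta_pos": [0, 0, 0], "twist": [0, 0, 0]}], fingers=1)

```text
time: 26.47
ee_pos: [0.4368, 0.2258, 0.0042]
tool_rot: [-0.049, 0.999, 0.0, 0.001]
contact_force: [-1.3, 1.1, 6.6]
finger_gap: 0.337
gripper_force: 30.1
```

```bash
python3 -c "
from h import *
st()"
```

```text
t 26.47 tcp [436.8 225.8   4.2] closeang 95.6 z [ 0.001  0.001 -1.   ] F [-1.3  1.1  6.6] gap 32.0 gf 30.1 q [ 0.37  0.01  2.16  0.    0.97 -1.3 ]
```

Call:
play_rows(deltas=[{"delta_pos": [0, 0, 15], "twist": [0, 0, 0]}, {"delta_pos": [0, 0, 25], "twist": [0, 0, 0]}, {"delta_pos": [0, 0, 35], "twist": [0, 0, 0]}, {"delta_pos": [0, 0, 30], "twist": [0, 0, 0]}, {"delta_pos": [0, 0, 0], "twist": [0, 0, 0]}, {"delta_pos": [0, 0, 0], "twist": [0, 0, 0]}])

```text
time: 26.97
ee_pos: [0.4375, 0.2259, 0.1102]
tool_rot: [-0.049, 0.999, 0.001, 0.002]
contact_force: [-0.0, 0.6, -0.2]
finger_gap: 0.33
gripper_force: 29.7
```

```bash
python3 -c "
from h import *
st()
f=grab_frame('side'); hsv=cv2.cvtColor(f['image'],cv2.COLOR_RGB2HSV)
P=cloud(f)*1000
m=(cv2.inRange(hsv,(0,130,60),(6,255,255))|cv2.inRange(hsv,(172,130,60),(180,255,255)))>0
q=P[m];v,u=np.nonzero(m);k=(abs(q[:,0]-437)<60)&(abs(q[:,1]-226)<60);print(k.sum(),q[k].min(0) if k.any() else 0,q[k].max(0) if k.any() else 0)
w=grab_frame('wrist'); hsv=cv2.cvtColor(w['image'],cv2.COLOR_RGB2HSV);m=(cv2.inRange(hsv,(0,130,60),(6,255,255))|cv2.inRange(hsv,(172,130,60),(180,255,255)))>0
P=cloud(w)*1000;q=P[m];k=(abs(q[:,0]-437)<60)&(abs(q[:,1]-226)<60);print(k.sum(),q[k].min(0) if k.any() else 0,q[k].max(0) if k.any() else 0)
a=w['image'][200:400,200:440,::-1];b=f['image'][240:440,260:420,::-1];cv2.imwrite('pics/k1.png',np.hstack([cv2.resize(a,(480,400)),cv2.resize(b,(320,400))]))
"
```

```text
t 26.97 tcp [437.5 225.9 110.2] closeang 95.6 z [ 0.004  0.001 -1.   ] F [-0.   0.6 -0.2] gap 31.4 gf 29.7 q [ 0.37 -0.14  2.1  -0.    1.18 -1.3 ]
139 [419.82155281 208.91494781 106.17074993] [461.25428737 284.36470879 235.99284703]
2861 [406.06603612 208.23061407 104.33425749] [449.802544   241.32174065 198.84546504]
```

View pics/k1.png

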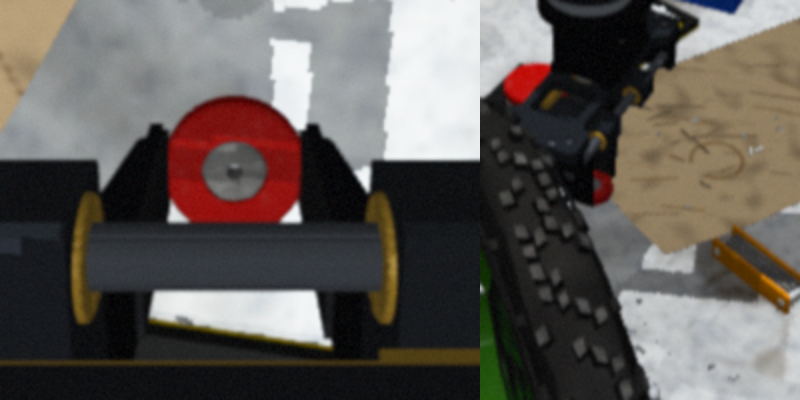

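```bash
python3 -c "
from h import *
w=grab_frame('wrist'); hsv=cv2.cvtColor(w['image'],cv2.COLOR_RGB2HSV);m=(cv2.inRange(hsv,(0,130,60),(6,255,255))|cv2.inRange(hsv,(172,130,60),(180,255,255)))
m[:245]=0;m[310:]=0;m[:,:283]=0;m[:,352:]=0
m=cv2.erode(m,np.ones((5,5)))>0
P=cloud(w)*1000;q=P[m];q=q[(q[:,2]>85)&(q[:,2]<135)]
print(len(q),q.mean(0),q.min(0),q.max(0));a=np.linalg.lstsq(np.c_[q[:,:2],np.ones(len(q))],q[:,2],rcond=None)[0];print('slopes deg',np.degrees(np.arctan(a[:2])))
v,u=np.nonzero(m);print(u.min(),u.max(),v.min(),v.max(),np.abs(np.c_[q[:,:2],np.ones(len(q))]@a-q[:,2]).mean())
"
```

```text
2005 [431.55008547 224.14932953 110.4293701 ] [417.65254244 209.14410906 107.95811545] [447.55757179 239.87149357 112.51874353]
slopes deg [ 0.08430568 -0.29609509]
286 348 251 307 0.4784983930491742
```

The key is held flat, with slopes under 0.3°. I carry it over the case.

Call:
play_rows(deltas=[{"delta_pos": [9.2, -29.3, 0], "twist": [0, 0, 0]}, {"delta_pos": [9.2, -29.3, 0], "twist": [0, 0, 0]}, {"delta_pos": [9.2, -29.3, 0], "twist": [0, 0, 0]}, {"delta_pos": [9.2, -29.3, 0], "twist": [0, 0, 0]}, {"delta_pos": [9.2, -29.3, 0], "twist": [0, 0, 0]}, {"delta_pos": [9.2, -29.3, 0], "twist": [0, 0, 0]}, {"delta_pos": [9.2, -29.3, 0], "twist": [0, 0, 0]}, {"delta_pos": [9.2, -29.3, 0], "twist": [0, 0, 0]}, {"delta_pos": [9.2, -29.3, 0], "twist": [0, 0, 0]}, {"delta_pos": [9.2, -29.3, 0], "twist": [0, 0, 0]}, {"delta_pos": [9.2, -29.3, 0], "twist": [0, 0, 0]}, {"delta_pos": [9.2, -29.3, 0], "twist": [0, 0, 0]}, {"delta_pos": [9.2, -29.3, 0], "twist": [0, 0, 0]}, {"delta_pos": [9.2, -29.3, 0], "twist": [0, 0, 0]}, {"delta_pos": [9.2, -29.3, 0], "twist": [0, 0, 0]}, {"delta_pos": [9.2, -29.3, 0], "twist": [0, 0, 0]}, {"delta_pos": [0, 0, 0], "twist": [0, 0, 0]}, {"delta_pos": [0, 0, 0], "twist": [0, 0, 0]}, {"delta_pos": [0, 0, 0], "twist": [0, 0, 0]}])

```text
time: 28.7
ee_pos: [0.5822, -0.2425, 0.1062]
tool_rot: [-0.049, 0.999, 0.001, -0.002]
contact_force: [-0.1, 0.8, -1.0]
finger_gap: 0.337
gripper_force: 29.7
```

Call:
play_rows(deltas=[{"delta_pos": [0, 0, -25], "twist": [0, 0, 0]}, {"delta_pos": [0, 0, -25], "twist": [0, 0, 0]}, {"delta_pos": [0, 0, -20], "twist": [0, 0, 0]}, {"delta_pos": [0, 0, -15], "twist": [0, 0, 0]}, {"delta_pos": [0, 0, -8], "twist": [0, 0, 0]}, {"delta_pos": [0, 0, 0], "twist": [0, 0, 0]}, {"delta_pos": [0, 0, 0], "twist": [0, 0, 0]}])

```text
time: 29.28
ee_pos: [0.5836, -0.2429, 0.0156]
tool_rot: [-0.049, 0.999, 0.0, -0.0]
contact_force: [-0.0, -0.6, -0.7]
finger_gap: 0.341
gripper_force: 29.7
```

```bash
python3 -c "
from h import *
st()"
```

```text
t 29.28 tcp [ 583.6 -242.9   15.6] closeang 95.6 z [-0.  0. -1.] F [-0.  -0.6 -0.7] gap 32.4 gf 29.7 q [-0.48  0.28  1.83  0.    1.03 -2.15]
```

Call:
play_rows(deltas=[{"delta_pos": [1, -0.5, -3], "twist": [0, 0, 0]}, {"delta_pos": [0, 0, -2], "twist": [0, 0, 0]}, {"delta_pos": [0, 0, -1.5], "twist": [0, 0, 0]}, {"delta_pos": [0, 0, 0], "twist": [0, 0, 0]}, {"delta_pos": [0, 0, 0], "twist": [0, 0, 0]}])

```text
time: 29.7
ee_pos: [0.5846, -0.244, 0.0093]
tool_rot: [-0.049, 0.999, -0.0, 0.0]
contact_force: [0.7, 0.3, -0.9]
finger_gap: 0.336
gripper_force: 29.7
```

Call:
play_rows(deltas=[{"delta_pos": [0, 0, -1], "twist": [0, 0, 0]}, {"delta_pos": [0, 0, 0], "twist": [0, 0, 0]}, {"delta_pos": [0, 0, 0], "twist": [0, 0, 0]}])

```text
time: 29.95
ee_pos: [0.5844, -0.2439, 0.008]
tool_rot: [-0.049, 0.999, -0.0, -0.0]
contact_force: [0.5, -0.8, -0.4]
finger_gap: 0.335
gripper_force: 29.7
```

Call:
play_rows(deltas=[{"delta_pos": [0, 0, -0.7], "twist": [0, 0, 0]}, {"delta_pos": [0, 0, 0], "twist": [0, 0, 0]}, {"delta_pos": [0, 0, 0], "twist": [0, 0, 0]}])

```text
time: 30.2
ee_pos: [0.5846, -0.2439, 0.0074]
tool_rot: [-0.049, 0.999, -0.0, 0.0]
contact_force: [0.0, -1.3, -0.2]
finger_gap: 0.338
gripper_force: 29.7
```

Call:
play_rows(deltas=[{"delta_pos": [0, 0, 0], "twist": [0, 0, 0]}, {"delta_pos": [0, 0, 0], "twist": [0, 0, 0]}, {"delta_pos": [0, 0, 0], "twist": [0, 0, 0]}, {"delta_pos": [0, 0, 0], "twist": [0, 0, 0]}, {"delta_pos": [0, 0, 0], "twist": [0, 0, 0]}, {"delta_pos": [0, 0, 0], "twist": [0, 0, 0]}, {"delta_pos": [0, 0, 10], "twist": [0, 0, 0]}, {"delta_pos": [0, 0, 30], "twist": [0, 0, 0]}, {"delta_pos": [0, 0, 40], "twist": [0, 0, 0]}, {"delta_pos": [0, 0, 40], "twist": [0, 0, 0]}, {"delta_pos": [0, 0, 40], "twist": [0, 0, 0]}, {"delta_pos": [0, 0, 20], "twist": [0, 0, 0]}, {"delta_pos": [0, 0, 0], "twist": [0, 0, 0]}], fingers=-0.2)

```text
time: 31.28
ee_pos: [0.5879, -0.2456, 0.1963]
tool_rot: [-0.049, 0.999, -0.003, 0.006]
contact_force: [0.1, -0.8, 1.0]
finger_gap: 0.598
gripper_force: 0.0
```

Run:
```python
from h import *
st()
def meas(n):
    f=grab_frame(n); hsv=cv2.cvtColor(f["image"],cv2.COLOR_RGB2HSV)
    mr=cv2.inRange(hsv,(0,130,60),(6,255,255))|cv2.inRange(hsv,(172,130,60),(180,255,255)); my=cv2.inRange(hsv,(20,80,70),(38,255,255))
    for nm,m,z in(("key",mr,.011),("ring",my,.003)):
        v,u=np.nonzero(m); p=ray(f,np.c_[u,v],z)[:,:2]*1000; k=np.hypot(p[:,0]-583,p[:,1]+244)<36; p=p[k]
        if k.any(): print(n,nm,k.sum(),p.min(0),p.max(0),cv2.minEnclosingCircle(p.astype(np.float32)))
for n in("wrist","side","top"): meas(n)
```

```text
t 31.28 tcp [ 587.9 -245.6  196.3] closeang 95.6 z [ 0.012 -0.006 -1.   ] F [ 0.1 -0.8  1. ] gap 56.8 gf 0.0 q [-0.48  0.1   1.71 -0.    1.32 -2.15]
wrist key 772 [ 566.39989866 -261.47180603] [ 601.19654556 -227.6298963 ] ((583.7402954101562, -244.3887481689453), 17.529518127441406)
wrist ring 855 [ 554.42598511 -273.12600443] [ 612.9936197  -214.47622813] ((583.6527709960938, -243.97718811035156), 29.62578773498535)
side key 79 [ 566.29124882 -259.10398155] [ 597.9820763  -226.90537026] ((582.3938598632812, -242.0274658203125), 18.37704849243164)
side ring 47 [ 556.05106348 -275.22815241] [ 613.64978175 -233.82754882] ((584.9338989257812, -246.27488708496094), 29.742136001586914)
top ring 398 [ 548.25928165 -279.22507747] [ 617.37872823 -214.9428081 ] ((582.786376953125, -244.50035095214844), 35.846561431884766)
```

The key is centred in the ring within 1 mm, and lies flat. Now I close the lid.

Call:
play_rows(deltas=[{"delta_pos": [20, 2, 0], "twist": [0, 0, 0]}, {"delta_pos": [25, 2.5, 0], "twist": [0, 0, 0]}, {"delta_pos": [25, 2.5, 0], "twist": [0, 0, 0]}, {"delta_pos": [19.5, 2, 0], "twist": [0, 0, 0]}, {"delta_pos": [0, 0, 0], "twist": [0, 0, 0]}, {"delta_pos": [0, 0, 0], "twist": [0, 0, 0]}, {"delta_pos": [0, 0, -20], "twist": [0, 0, 0]}, {"delta_pos": [0, 0, -25], "twist": [0, 0, 0]}, {"delta_pos": [0, 0, -20], "twist": [0, 0, 0]}, {"delta_pos": [0, 0, -8], "twist": [0, 0, 0]}, {"delta_pos": [0, 0, 0], "twist": [0, 0, 0]}, {"delta_pos": [0, 0, 0], "twist": [0, 0, 0]}])

```text
time: 32.43
ee_pos: [0.673, -0.2349, 0.1137]
tool_rot: [-0.049, 0.999, 0.0, -0.001]
contact_force: [0.1, -0.1, 1.2]
finger_gap: 0.602
gripper_force: 0.0
```

Call:
play_rows(deltas=[{"delta_pos": [0, 0, 0], "twist": [0, 0, 0]}, {"delta_pos": [0, 0, 0], "twist": [0, 0, 0]}, {"delta_pos": [0, 0, 0], "twist": [0, 0, 0]}, {"delta_pos": [0, 0, 0], "twist": [0, 0, 0]}, {"delta_pos": [0, 0, 0], "twist": [0, 0, 0]}, {"delta_pos": [0, 0, 0], "twist": [0, 0, 0]}, {"delta_pos": [0, 0, 0], "twist": [0, 0, 0]}, {"delta_pos": [0, 0, 0], "twist": [0, 0, 0]}, {"delta_pos": [0, 0, 0], "twist": [0, 0, 0]}, {"delta_pos": [0, 0, 0], "twist": [0, 0, 0]}], fingers=1)

```text
time: 33.27
ee_pos: [0.6743, -0.232, 0.1149]
tool_rot: [-0.049, 0.999, 0.002, 0.0]
contact_force: [-0.9, 7.7, 3.6]
finger_gap: 0.228
gripper_force: 30.0
```

Run:
```python
from h import *
st()
th=np.linspace(1.66,0,21)
c=np.c_[-95*np.cos(th)+29*np.sin(th),95*np.sin(th)+29*np.cos(th)]
d=np.diff(c,axis=0)
print([[float(round(a*.995,1)),float(round(a*.098,1)),float(round(b,1))] for a,b in d], c[-1]-c[0], c[0])
```

```text
t 33.27 tcp [ 674.3 -232.   114.9] closeang 95.6 z [-0.     0.005 -1.   ] F [-0.9  7.7  3.6] gap 21.6 gf 30.0 q [-0.41  0.33  1.58  0.    1.23 -2.08]
[[-7.7, -0.8, 2.8], [-7.9, -0.8, 2.1], [-8.1, -0.8, 1.5], [-8.2, -0.8, 0.8], [-8.2, -0.8, 0.1], [-8.2, -0.8, -0.6], [-8.1, -0.8, -1.3], [-8.0, -0.8, -1.9], [-7.8, -0.8, -2.6], [-7.5, -0.7, -3.2], [-7.3, -0.7, -3.8], [-6.9, -0.7, -4.4], [-6.5, -0.6, -5.0], [-6.1, -0.6, -5.5], [-5.6, -0.6, -6.0], [-5.1, -0.5, -6.5], [-4.5, -0.4, -6.9], [-4.0, -0.4, -7.2], [-3.3, -0.3, -7.5], [-2.7, -0.3, -7.8]] [-132.34781032  -63.03880195] [37.34781032 92.03880195]
```

Call:
play_rows(deltas=[{"delta_pos": [-7.7, -0.9, 2.8], "twist": [0, 0, 0]}, {"delta_pos": [-7.9, -0.9, 2.1], "twist": [0, 0, 0]}, {"delta_pos": [-8.1, -1.0, 1.5], "twist": [0, 0, 0]}, {"delta_pos": [-8.2, -1.0, 0.8], "twist": [0, 0, 0]}, {"delta_pos": [-8.2, -1.0, 0.1], "twist": [0, 0, 0]}, {"delta_pos": [-8.2, -1.0, -0.6], "twist": [0, 0, 0]}, {"delta_pos": [-8.1, -1.0, -1.3], "twist": [0, 0, 0]}, {"delta_pos": [-8.0, -1.0, -1.9], "twist": [0, 0, 0]}, {"delta_pos": [-7.8, -0.9, -2.6], "twist": [0, 0, 0]}, {"delta_pos": [-7.5, -0.9, -3.2], "twist": [0, 0, 0]}, {"delta_pos": [0, 0, 0], "twist": [0, 0, 0]}])

```text
time: 34.18
ee_pos: [0.5932, -0.2423, 0.1098]
tool_rot: [-0.049, 0.999, 0.002, -0.001]
contact_force: [4.2, 5.8, -5.8]
finger_gap: 0.23
gripper_force: 30.0
```

Call:
play_rows(deltas=[{"delta_pos": [-7.3, -0.9, -3.8], "twist": [0, 0, 0]}, {"delta_pos": [-6.9, -0.8, -4.4], "twist": [0, 0, 0]}, {"delta_pos": [-6.5, -0.8, -5.0], "twist": [0, 0, 0]}, {"delta_pos": [-6.1, -0.7, -5.5], "twist": [0, 0, 0]}, {"delta_pos": [-5.6, -0.7, -6.0], "twist": [0, 0, 0]}, {"delta_pos": [-5.1, -0.6, -6.5], "twist": [0, 0, 0]}, {"delta_pos": [0, 0, 0], "twist": [0, 0, 0]}])

```text
time: 34.77
ee_pos: [0.556, -0.2471, 0.0796]
tool_rot: [-0.049, 0.999, 0.002, -0.001]
contact_force: [0.5, 5.8, -0.3]
finger_gap: 0.227
gripper_force: 30.0
```

```bash
python3 -c "
from h import *
st()"
```

```text
t 34.77 tcp [ 556.  -247.1   79.6] closeang 95.6 z [-0.001  0.004 -1.   ] F [ 0.5  5.8 -0.3] gap 21.6 gf 30.0 q [-0.51  0.15  1.85  0.    1.14 -2.18]
```

Call:
play_rows(deltas=[{"delta_pos": [-4.2, -0.4, -6.9], "twist": [0, 0, 0]}, {"delta_pos": [-3.7, -0.4, -7.2], "twist": [0, 0, 0]}, {"delta_pos": [-3.0, -0.3, -7.5], "twist": [0, 0, 0]}, {"delta_pos": [-2.4, -0.3, -7.0], "twist": [0, 0, 0]}, {"delta_pos": [0, 0, 0], "twist": [0, 0, 0]}, {"delta_pos": [0, 0, 0], "twist": [0, 0, 0]}])

```text
time: 35.27
ee_pos: [0.5428, -0.2488, 0.0518]
tool_rot: [-0.049, 0.999, 0.002, -0.001]
contact_force: [-0.6, 6.6, 0.5]
finger_gap: 0.227
gripper_force: 30.0
```

Call:
play_rows(deltas=[{"delta_pos": [0, 0, -1], "twist": [0, 0, 0]}, {"delta_pos": [0, 0, -1], "twist": [0, 0, 0]}, {"delta_pos": [0, 0, 0], "twist": [0, 0, 0]}])

```text
time: 35.52
ee_pos: [0.5426, -0.2489, 0.0511]
tool_rot: [-0.049, 0.999, 0.002, -0.002]
contact_force: [-5.7, 6.4, 7.2]
finger_gap: 0.23
gripper_force: 30.0
```

Call:
play_rows(deltas=[{"delta_pos": [0.5, 0, -1], "twist": [0, 0, 0]}, {"delta_pos": [0, 0, -0.5], "twist": [0, 0, 0]}, {"delta_pos": [0, 0, 0], "twist": [0, 0, 0]}])

```text
time: 35.77
ee_pos: [0.5427, -0.2489, 0.0509]
tool_rot: [-0.049, 0.999, 0.002, -0.003]
contact_force: [-11.2, 9.2, 14.8]
finger_gap: 0.228
gripper_force: 30.0
```

Call:
play_rows(deltas=[{"delta_pos": [0, 0, 0], "twist": [0, 0, 0]}, {"delta_pos": [0, 0, 0], "twist": [0, 0, 0]}, {"delta_pos": [0, 0, 0], "twist": [0, 0, 0]}, {"delta_pos": [0, 0, 0], "twist": [0, 0, 0]}, {"delta_pos": [0, 0, 0], "twist": [0, 0, 0]}, {"delta_pos": [0, 0, 20], "twist": [0, 0, 0]}, {"delta_pos": [0, 0, 30], "twist": [0, 0, 0]}, {"delta_pos": [0, 0, 0], "twist": [0, 0, 0]}, {"delta_pos": [0, 0, 0], "twist": [0, 0, 0]}], fingers=-0.2)

```text
time: 36.52
ee_pos: [0.5455, -0.2514, 0.1011]
tool_rot: [-0.049, 0.999, -0.001, 0.002]
contact_force: [-0.5, 0.2, -0.1]
finger_gap: 0.602
gripper_force: 0.0
```

Run:
```python
from h import *
st()
for n in("side","wrist"):
    f=grab_frame(n); P=cloud(f)*1000; q=P.reshape(-1,3)
    ax=np.array([.993,.115]); d=q[:,:2]-[583.5,-244]; X=d@ax; Y=d@[-.115,.993]
    k=(abs(X)<50)&(abs(Y)<58)&(q[:,2]>30)&(q[:,2]<62)&~((abs(Y)<35)&(X<-10))
    if k.sum()>20:
        a=np.linalg.lstsq(np.c_[X[k],Y[k],np.ones(k.sum())],q[k,2],rcond=None)[0]; print(n,k.sum(),"slope",a,"front z",a[2]-55*a[0],np.median(q[k,2]))
f=grab_frame("side"); save("s5",f,(310,150,430,250),6)
```

```text
t 36.52 tcp [ 545.5 -251.4  101.1] closeang 95.6 z [ 0.004 -0.003 -1.   ] F [-0.5  0.2 -0.1] gap 57.2 gf 0.0 q [-0.52  0.11  1.86 -0.    1.16 -2.19]
side 853 slope [-1.63640395e-03  7.31310593e-04  4.56280045e+01] front z 45.71800670241001 45.591361756937886
wrist 8837 slope [-2.64471909e-03 -2.68244454e-04  4.43624159e+01] front z 44.50787549902777 44.33119228881293
```

View pics/s5.png

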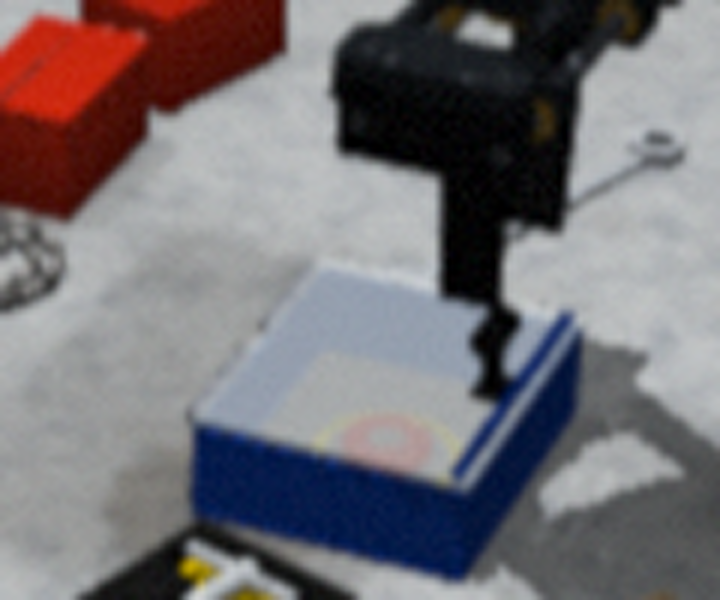

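The lid is closed: slope about 0.002, top at 44.4 mm, and the key shows inside the ring. I back the arm off, check the other parts once more and hand in.

Call:
play_rows(deltas=[{"delta_pos": [0, 0, 30], "twist": [0, 0, 0]}, {"delta_pos": [0, 0, 35], "twist": [0, 0, 0]}, {"delta_pos": [-15, 0, 30], "twist": [0, 0, 0]}, {"delta_pos": [-20, -15, 0], "twist": [0, 0, 0]}, {"delta_pos": [-20, -20, 0], "twist": [0, 0, 0]}, {"delta_pos": [-20, -20, 0], "twist": [0, 0, 0]}, {"delta_pos": [0, 0, 0], "twist": [0, 0, 0]}, {"delta_pos": [0, 0, 0], "twist": [0, 0, 0]}, {"delta_pos": [0, 0, 0], "twist": [0, 0, 0]}])

```text
time: 37.42
ee_pos: [0.4688, -0.3049, 0.1925]
tool_rot: [-0.049, 0.999, 0.001, -0.001]
contact_force: [0.6, -0.2, -0.0]
finger_gap: 0.602
gripper_force: 0.0
```

Run:
```python
from h import *
st()
f=grab_frame("top"); P=cloud(f)*1000; q=P.reshape(-1,3)
def nz(c,r,lo,hi):
    k=(np.hypot(q[:,0]-c[0],q[:,1]-c[1])<r)&(q[:,2]>lo)&(q[:,2]<hi); print(c,k.sum(),np.round(np.median(q[k],axis=0),1) if k.any() else 0)
nz((779,16),45,125,150); nz((593,250),12,5,60); nz((595,81),30,40,70); nz((592,-78),8,5,60)
f0=__import__("pickle").load(open("top0.pkl","rb")); q=(cloud(f0)*1000).reshape(-1,3); nz((779,16),45,125,150)
robot.job_done()
```

```text
t 37.42 tcp [ 468.8 -304.9  192.5] closeang 95.6 z [-0.001  0.002 -1.   ] F [ 0.6 -0.2 -0. ] gap 57.1 gf 0.0 q [-0.67 -0.06  1.88  0.    1.33 -2.34]
(779, 16) 907 [777.6  16.2 137.1]
(593, 250) 75 [593.3 250.3  19.3]
(595, 81) 526 [595.   81.   51.7]
(592, -78) 40 [591.6 -77.7  23.1]
(779, 16) 907 [778.1  16.2 137.1]
the job is handed in; nothing more can be done
```

I handed the job in at 37.4 s: the chain tool, grease tub and hex-key set are in their foam places, the spoke key is in the yellow ring within about 1 mm of centre, the lid is closed, and the jar has not moved; the judge's verdict was not shown.

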